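# Gauge the clay sheeter and set its thickness selector

### The job

Find out which is the thickest of the three coloured T-gauges that goes right down between the clay sheeter's two rollers, and leave that one standing there, shoulder down on the rollers, with the other two hanging in their rack. Then turn the selector dial on the white control box to the dot of that gauge's colour and let go. Leave the bottles, tin and jars where they are.

Things in the scene. Friction and masses are not known exactly. Their poses are not given: they have to be found in the camera images.
- sheeter: Clay sheeter, fixed, 190 mm long (x), 150 mm wide, green end frames up to 118 mm high beyond the rollers' ends. Two wooden rollers lie along x side by side, 44 mm diameter, 130 mm long, tops 120 mm above the table. Origin on the table under its middle, z up. The fixed roller's axis is at y = -22 mm (its face at y = 0); roller is the other. The gap between, open from above, has its middle at y = gap/2.
- roller: The sheeter's other roller (44 mm diameter, wooden, with aluminium bearing blocks), locked in place, parallel to the fixed one. Origin at the middle of its axis, 98 mm above the table. In the sheeter's frame its y is 22 mm + gap. The gap is 9.5 to 25 mm, different every time.
- rack: Wooden gauge rack, fixed, 270 mm long (x), 100 mm wide, with two rails along x, 34 mm apart, tops 75 mm above the table. Origin on the table under its middle, z up. The three gauges hang in a row in it, shoulders on the rails, blades between them, about 84 mm apart (x = -84, 0, +84 mm), in any order.
- dial (a joint): Angle of the selector dial, rad, growing clockwise seen from above. Detents every 0.6 rad from 0 to 3.0; let go, it springs to the nearest. Dots on the box: small white at 0, 0.6 and 3.0; larger red at 1.2, yellow at 1.8, blue at 2.4. Stops at -0.1 and 3.1. It starts at one of the first two white dots. Turning past a detent takes about 0.1 N m.
- dial_grip (a point): On the dial's upright axis at the height to grip, 100 mm above the table, 30 mm above the control box's top. The dial is a black disc 72 mm across, 6 mm thick, with a raised black grip bar 64 mm long, 16 mm thick, from 6 to 42 mm above the box's top. This frame turns with the dial: x points along the bar to its white-lined pointer end, z up.
- box: White control box that carries the dial, fixed, 220 mm long (x), 150 mm wide (y), 70 mm high. Origin on the table under its middle, z up. The dial's axis is at x = -50 mm, y = 0; the dots lie 50 mm from the axis; a blue glaze pot stands on the box behind the dial.
- red_mid (a point): Red T-gauge, loose plastic, about 150 g, 95 mm tall: blade 66 mm long (x), 8 mm thick (y), below a flat shoulder 66 by 56 mm (y), its underside 45 mm above the foot; on top a grip tab 60 mm long (x), 18 mm thick (y), 53 to 95 mm above the foot. Point at its middle, 47.5 mm above the foot, z up; about 122 mm above the table when fully down between the rollers.
- yellow_mid (a point): Yellow T-gauge, loose plastic, about 150 g, 95 mm tall: blade 66 mm long (x), 14 mm thick (y), below a flat shoulder 66 by 56 mm (y), its underside 45 mm above the foot; on top a grip tab 60 mm long (x), 18 mm thick (y), 53 to 95 mm above the foot. Point at its middle, 47.5 mm above the foot, z up; about 122 mm above the table when fully down between the rollers.
- blue_mid (a point): Blue T-gauge, loose plastic, about 150 g, 95 mm tall: blade 66 mm long (x), 20 mm thick (y), below a flat shoulder 66 by 56 mm (y), its underside 45 mm above the foot; on top a grip tab 60 mm long (x), 18 mm thick (y), 53 to 95 mm above the foot. Point at its middle, 47.5 mm above the foot, z up; about 122 mm above the table when fully down between the rollers.
- slip_bottle_mid (a point): Bystander: grey squeeze bottle with a red cap, 54 mm diameter, 165 mm tall, on the table, in an alley between the stations; point at its middle. To be left alone.
- tin_mid (a point): Bystander: paper-labelled tin, 60 mm diameter, 120 mm tall, on the table, in an alley between the stations; point at its middle. To be left alone.
- slip_jar_mid (a point): Bystander: clay-coloured jar with a white lid, 62 mm diameter, 110 mm tall, on the table, in an alley between the stations; point at its middle. To be left alone.
- oxide_bottle_mid (a point): Bystander: amber glass bottle with a black cap, 54 mm diameter, 150 mm tall, on the table, in an alley between the stations; point at its middle. To be left alone.
- glaze_pot_mid (a point): Bystander: blue jar with a white lid, 52 mm diameter, 75 mm tall, on the control box's top, behind the dial, about 120 mm from its axis; point at its middle. To be left alone.
Things that resemble listed ones, but are neither listed nor needed, are in the scene too. Leave any orange look-alike of the sheeter alone. Of the things that look like the part that bears red_mid, the smaller one is meant.

How it is judged (in metres and radians):
On the way, in this order (a step that is already met when the one before it is completed fails the run):
1. the thickest gauge that fits is fully down between the rollers (((x of red_mid in the frame of sheeter between -0.03 and 0.03 m and y of red_mid in the frame of sheeter between -0.005 and 0.035 m and z of red_mid in the frame of sheeter between 0.105 and 0.132 m and angle between red_mid's own z axis and vertical below 0.15 rad and y of roller in the frame of sheeter below 0.0375 m) or (x of yellow_mid in the frame of sheeter between -0.03 and 0.03 m and y of yellow_mid in the frame of sheeter between -0.005 and 0.035 m and z of yellow_mid in the frame of sheeter between 0.105 and 0.132 m and angle between yellow_mid's own z axis and vertical below 0.15 rad and y of roller in the frame of sheeter below 0.0435 m) or (x of blue_mid in the frame of sheeter between -0.03 and 0.03 m and y of blue_mid in the frame of sheeter between -0.005 and 0.035 m and z of blue_mid in the frame of sheeter between 0.105 and 0.132 m and angle between blue_mid's own z axis and vertical below 0.15 rad))), for 0.3 s.
2. the dial is at that gauge's colour (((x of red_mid in the frame of sheeter between -0.03 and 0.03 m and y of red_mid in the frame of sheeter between -0.005 and 0.035 m and z of red_mid in the frame of sheeter between 0.105 and 0.132 m and angle between red_mid's own z axis and vertical below 0.15 rad and y of roller in the frame of sheeter below 0.0375 m and value of joint dial between 1.05 and 1.35 rad) or (x of yellow_mid in the frame of sheeter between -0.03 and 0.03 m and y of yellow_mid in the frame of sheeter between -0.005 and 0.035 m and z of yellow_mid in the frame of sheeter between 0.105 and 0.132 m and angle between yellow_mid's own z axis and vertical below 0.15 rad and y of roller in the frame of sheeter below 0.0435 m and value of joint dial between 1.65 and 1.95 rad) or (x of blue_mid in the frame of sheeter between -0.03 and 0.03 m and y of blue_mid in the frame of sheeter between -0.005 and 0.035 m and z of blue_mid in the frame of sheeter between 0.105 and 0.132 m and angle between blue_mid's own z axis and vertical below 0.15 rad and value of joint dial between 2.25 and 2.55 rad))), for 0.2 s.
At the end, for the whole second after the job is handed in: The thickest gauge that fits (either, if the thicker has under 1.5 mm to spare) is fully down between the rollers, within 30 mm of their middle, tilt under 0.15 rad; the others hang in the rack, shoulders on the rails; dial within 0.15 rad of its colour (((x of red_mid in the frame of sheeter between -0.03 and 0.03 m and y of red_mid in the frame of sheeter between -0.005 and 0.035 m and z of red_mid in the frame of sheeter between 0.105 and 0.132 m and angle between red_mid's own z axis and vertical below 0.15 rad and y of roller in the frame of sheeter below 0.0375 m and value of joint dial between 1.05 and 1.35 rad and x of yellow_mid in the frame of rack between -0.11 and 0.11 m and y of yellow_mid in the frame of rack between -0.025 and 0.025 m and z of yellow_mid in the frame of rack between 0.0685 and 0.0845 m and angle between each of yellow_mid, blue_mid's own z axis and vertical below 0.2 rad and x of blue_mid in the frame of rack between -0.11 and 0.11 m and y of blue_mid in the frame of rack between -0.025 and 0.025 m and z of blue_mid in the frame of rack between 0.0685 and 0.0845 m) or (x of yellow_mid in the frame of sheeter between -0.03 and 0.03 m and y of yellow_mid in the frame of sheeter between -0.005 and 0.035 m and z of yellow_mid in the frame of sheeter between 0.105 and 0.132 m and angle between yellow_mid's own z axis and vertical below 0.15 rad and y of roller in the frame of sheeter below 0.0435 m and value of joint dial between 1.65 and 1.95 rad and x of red_mid in the frame of rack between -0.11 and 0.11 m and y of red_mid in the frame of rack between -0.025 and 0.025 m and z of red_mid in the frame of rack between 0.0685 and 0.0845 m and angle between each of red_mid, blue_mid's own z axis and vertical below 0.2 rad and x of blue_mid in the frame of rack between -0.11 and 0.11 m and y of blue_mid in the frame of rack between -0.025 and 0.025 m and z of blue_mid in the frame of rack between 0.0685 and 0.0845 m) or (x of blue_mid in the frame of sheeter between -0.03 and 0.03 m and y of blue_mid in the frame of sheeter between -0.005 and 0.035 m and z of blue_mid in the frame of sheeter between 0.105 and 0.132 m and angle between blue_mid's own z axis and vertical below 0.15 rad and value of joint dial between 2.25 and 2.55 rad and x of red_mid in the frame of rack between -0.11 and 0.11 m and y of red_mid in the frame of rack between -0.025 and 0.025 m and z of red_mid in the frame of rack between 0.0685 and 0.0845 m and angle between each of red_mid, yellow_mid's own z axis and vertical below 0.2 rad and x of yellow_mid in the frame of rack between -0.11 and 0.11 m and y of yellow_mid in the frame of rack between -0.025 and 0.025 m and z of yellow_mid in the frame of rack between 0.0685 and 0.0845 m))); the robot touches nothing.
It fails at once if a bystander (bottle, tin, jar or glaze pot) is moved more than 40 mm (distance of any of slip_bottle_mid, tin_mid, slip_jar_mid, oxide_bottle_mid, glaze_pot_mid from where it was at the start of the episode above 0.04 m).
It also fails if it takes over 72 s, if anything falls off the work surface, if the arm or the gripper's body presses on something with over 40 N, if the wrist force passes 120 N, or if a joint passes its speed limit or range.

### The arm

A 6-joint arm with a two-finger parallel gripper is mounted at the origin on the work surface. World frame = base frame: x ahead of the robot, y to its left, z up, the work surface at z = 0. Lengths are in m, angles in degrees, forces in N, time in s.
With the tool pointing down it reaches from about 0.35 to 0.975 m from the base axis. Payload 17.4 kg.
Tool frame: the origin (TCP) lies midway between the tips of the shut fingers; the grasp point (between the pads) lies 19 mm behind it; z points along the fingers, y is the direction in which the jaws open and shut (so a half turn about z gives the same grasp; the last joint's range is limited). The gripper opens to 85 mm and grips with 20 to 120 N. Pads are 22 mm wide; open, the fingers measure 114 mm over their backs; the gripper's body (76 mm by 85 mm) begins 54 mm behind the grasp point. The pads swing forward as they close: fully open they stand 13 mm farther back than shut.
Start: joints at [-2.166, 6.646, 82.598, -0, 90.757, -2.166], TCP at [0.675, -0, 0.231] pointing down, gripper open.
Joint ranges: [-162.19, 162.19], [-47.58, 125.68], [4.15, 143.07], [-65.23, 245.23], [0.69, 171.88], [-170.13, 170.13]. Speed limits (degrees/s): [108.29, 108.29, 127.2, 180, 180, 180].

### API

Orientations are given as a 3x3 rotation matrix whose columns are the frame's x, y, z axes.
In Python, from bench import status, optics, ticket gives the robot as it stands. The module is installed in compiled form; this text tells all that it offers.
- The arm moves only by the tool jog_arm, never from a script. Its argument "deltas" is a list of rows, each a list of 3 entries, a list of its own where there are three numbers: the shift along the world's x, y, z in m, then the turn, a rotation vector about the world's x, y, z in degrees, then the opening, from 0 (shut) to 1 (fully open). In form: [[[x, y, z], [wx, wy, wz], jaw], ...]. A call has exactly 5 rows; each row shifts and turns the commanded pose from where the row before left it; what a row does not reach is not made up. A row lasts 1/12 s, in which the tool goes at most 41.7 mm and 7.16 degrees, less where a joint would pass 70% of its speed; a pose out of reach is approached as far as the arm can. A call with a gripper value outside its range is refused whole. The fingers move at their own pace and stop on an object; "grip_force" is the grip in N (left out, the last holds). Time passes only in rows, so rows that do not move let the fingers close, or fill a call up. It gives the time, the measured TCP pose, the force and the opening at its end, in the units of the state.
- status.sense(): the state, without advancing time (a new reading comes with each control period).
- optics.get_image(name): name is "scene" or "side" or "wrist"; returns the picture (400x640x3 uint8, red, green, blue); there is no depth.
- optics.camera_model(name): a dict with "K" (3x3 intrinsics, pixels), "eye" and "rotation" of the camera in the world; the wrist camera has in their place "mount" (4x4, takes a point from camera to tool coordinates, whose origin is the TCP and whose axes are the flange's). Camera axes: x right, y down, z forward; pixel columns grow to the right and rows downward; lengths in m; the calibration is good to about 2 mm. A picture is of the moment at which its call begins: read the wrist's pose just before it. camera_model takes no time and is no camera call.
- ticket.finish_job(): hands the job in, once; it reports no verdict.
Trained networks look in the newest picture that a camera, given by its name, has taken for a name from the list of things; names that differ only in an ending like _2 or _b are one class to them, and where a whole thing is asked for, a point or a joint stands for the part that bears it (a point fixed in the world has none). Each returns a list of dicts, best first, with "p" (0 to 1); they miss things now and then, are a little off and sometimes report something else, mostly with a low value. They report only what shows in the picture. A call takes as long as a camera call. They do not tell look-alikes from the thing itself.
- optics.regions_of(camera, target): "pixels" (400x640 bool, what is visible of it) and "rect" ([left, top, right, bottom] in pixels, round what is visible of it).
The state is a dict: "clock": time; "joint_pos": joint angles; "qd": joint speeds; "effort": joint torques, N m; "ee_pos": TCP position; "tool_rot": TCP orientation; "contact_force": force on the tool from outside, world axes, zero at the start; "ft_torque": the same for the moment, N m; "grip_width": finger opening in m.
Only numpy, scipy, OpenCV 4.12 (cv2) and the standard library are available. Lean on these libraries where they do the work, as an engineer would, in place of code of your own. Each camera call takes 0.05 s, during which the arm holds its last target.

## Working session

There is one attempt and no reset: what is moved stays moved. The work goes in short steps, Python scripts to look and compute and a tool call to move; the robot and the scene stay as the last step left them, time stands still between calls to the robot, and variables do not carry over. Pictures are saved under pics/ and viewed, and the job is handed in when it is done.

Besides the shell and the picture viewer there is one more tool, called after "Emit:" by a JSON object that holds its "op" and its "data", one argument or row to a line. jog_arm: Moves the arm, as the interface text tells. Its arguments: {"type":"object","properties":{"deltas":{"type":"array"},"grip_force":{"type":"number"}},"required":["deltas"]}

```bash
mkdir -p pics; python3 - <<'E'
from bench import status, optics
import cv2
s=status.sense(); print({k:(v if not hasattr(v,'tolist') else v.tolist()) for k,v in s.items()})
for n in ['scene','side','wrist']:
    im=optics.get_image(n); cv2.imwrite(f'pics/{n}0.png',im[:,:,::-1])
    print(n,optics.camera_model(n))
E
```

```text
{'clock': 0.0, 'joint_pos': [-2.1661136961117244, 6.674196812182506, 82.63682863273417, 0.0003414540583882462, 90.7582233159575, -2.1650257392098267], 'qd': [0.013007581785013964, 0.03976085264664806, 0.021861060027174316, 0.07329485218451708, -0.08657470191418926, -0.12935505367041528], 'effort': [-0.0030162802431732416, -73.20231199264526, -63.24831247329712, -0.00036782405004487373, 0.006551099068019539, -4.525312306213891e-05], 'ee_pos': [0.6747937893534605, -3.329225623695008e-06, 0.23054960169830047], 'tool_rot': [[1.8944331067838566e-05, 0.9999992707562639, -0.0012075297317180192], [0.9999999984885637, -1.8881992023850965e-05, 5.163664571527326e-05], [5.161380749281072e-05, -0.0012075307081146171, -0.9999992696025354]], 'contact_force': [-0.17830714172576795, -0.14358090369019574, 0.12410294759759576], 'ft_torque': [0.011573491531896771, 0.037931481195324614, 0.056486594081040196], 'grip_width': 0.08534181345042484}
scene {'K': array([[379.55219029,   0.        , 316.58526927],
       [  0.        , 379.55219029, 200.976679  ],
       [  0.        ,   0.        ,   1.        ]
[... 446 characters left out ...]
 array([[ 9.68302193e-01, -1.78991531e-01,  1.74220824e-01],
       [-2.49781163e-01, -6.92524742e-01,  6.76770901e-01],
       [-4.84028482e-04, -6.98835827e-01, -7.15281939e-01]])}
wrist {'K': array([[355.05142717,   0.        , 323.16568667],
       [  0.        , 355.05142717, 198.11340585],
       [  0.        ,   0.        ,   1.        ]]), 'mount': array([[-5.44328113e-04, -9.45147537e-01, -3.26643286e-01,
         8.25205983e-02],
       [ 9.99999594e-01, -7.49228799e-04,  5.01476288e-04,
        -1.77650525e-04],
       [-7.18699636e-04, -3.26642881e-01,  9.45147561e-01,
        -1.42685475e-01],
       [ 0.00000000e+00,  0.00000000e+00,  0.00000000e+00,
         1.00000000e+00]])}
```

View pics/scene0.png

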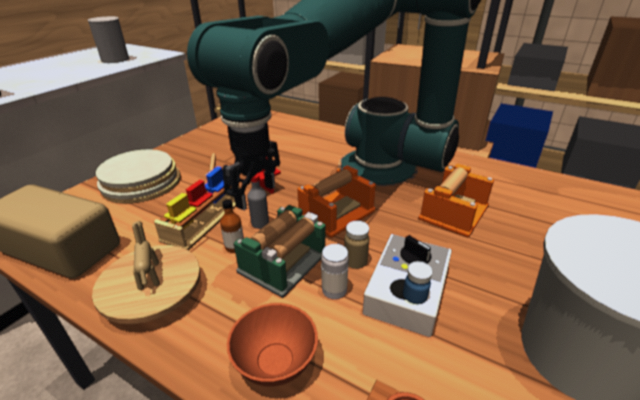

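View pics/side0.png

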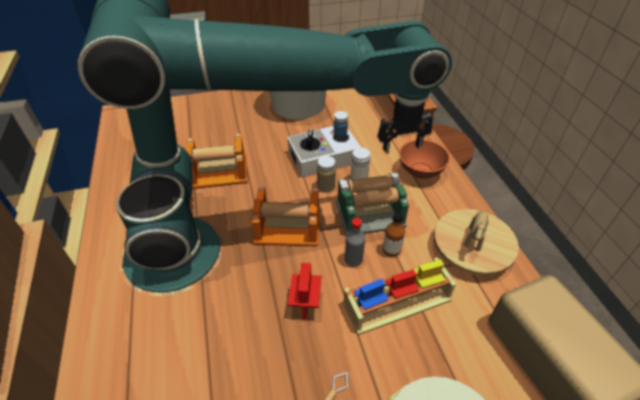

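View pics/wrist0.png

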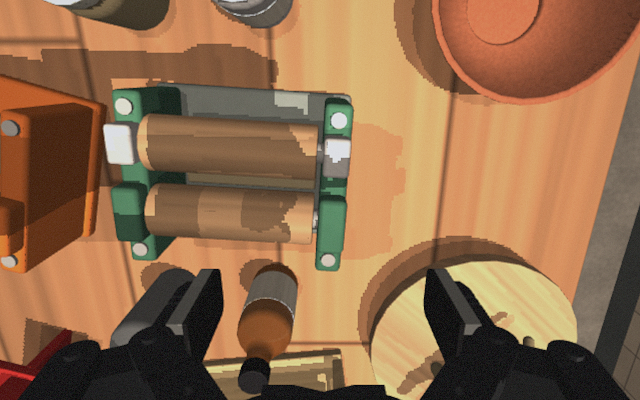

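```bash
cat > h.py <<'E'
import numpy as np, cv2
from bench import status, optics
def cam(n,s=None):
    m=optics.camera_model(n); K=np.array(m['K'])
    if n=='wrist':
        s=s or status.sense(); R=np.array(s['tool_rot']); M=np.array(m['mount'])
        return K,np.array(s['ee_pos'])+R@M[:3,3],R@M[:3,:3]
    return K,np.array(m['eye']),np.array(m['rotation'])
def ray(c,u,v,z):
    K,e,R=c; d=R@np.linalg.inv(K)@np.array([u,v,1.]); return e+d*(z-e[2])/d[2]
def proj(c,P):
    K,e,R=c; q=(np.atleast_2d(P)-e)@R; q=q@K.T; return q[:,:2]/q[:,2:]
def shot(n,f,crop=None,k=1):
    c=cam(n); im=optics.get_image(n)[:,:,::-1].copy()
    cv2.imwrite(f'pics/{f}_raw.png',im)
    o=im if crop is None else im[crop[1]:crop[3],crop[0]:crop[2]]
    o=cv2.resize(o,None,fx=k,fy=k,interpolation=cv2.INTER_CUBIC); cv2.imwrite(f'pics/{f}.png',o)
    return c,im
E
python3 - <<'E'
from h import *
names='sheeter roller rack box dial red_mid yellow_mid blue_mid slip_bottle_mid tin_mid slip_jar_mid oxide_bottle_mid glaze_pot_mid'.split()
zs=dict(red_mid=.122,yellow_mid=.122,blue_mid=.122)
for n in ['scene','side','wrist']:
    c=cam(n)
    for t in names:
        if n=='wrist' and t in('dial','box','glaze_pot_mid','yellow_mid','blue_mid'): continue
        for r in optics.regions_of(n,t)[:3]:
            if r['p']<.3: continue
            m=np.array(r['pixels']); ys,xs=np.nonzero(m)
            print(n,t,round(r['p'],2),np.array(r['rect']).tolist(),len(xs),'cen',xs.mean().round(1),ys.mean().round(1),'z.05:',ray(c,xs.mean(),ys.mean(),.06).round(3))
print(status.sense()['clock'])
E
python3 - <<'E'
import cv2
a=cv2.imread('pics/scene0.png');cv2.imwrite('pics/a.png',cv2.resize(a[130:340,140:460],None,fx=2.5,fy=2.5,interpolation=2))
a=cv2.imread('pics/side0.png');cv2.imwrite('pics/b.png',cv2.resize(a[90:340,220:540],None,fx=2.4,fy=2.4,interpolation=2))
E
```

```text
scene sheeter 0.9 [420.8, 163.3, 495.6, 236.7] 3498 cen 456.6 200.1 z.05: [0.187 0.322 0.06 ]
scene sheeter 0.85 [296.8, 166.8, 377.7, 240.0] 3368 cen 338.0 199.0 z.05: [0.353 0.022 0.06 ]
scene sheeter 0.81 [233.5, 203.0, 325.4, 295.7] 4399 cen 278.8 253.4 z.05: [0.632 0.011 0.06 ]
scene roller 0.91 [262.0, 216.7, 318.0, 260.9] 1036 cen 290.0 237.6 z.05: [0.569 0.    0.06 ]
scene rack 0.77 [153.7, 190.9, 232.5, 248.6] 2039 cen 192.7 222.6 z.05: [ 0.648 -0.263  0.06 ]
scene rack 0.65 [184.5, 179.0, 213.0, 207.2] 471 cen 197.2 193.4 z.05: [ 0.537 -0.36   0.06 ]
scene box 0.51 [322.2, 246.7, 347.3, 298.5] 1344 cen 334.1 270.7 z.05: [0.616 0.154 0.06 ]
scene box 0.47 [402.0, 232.2, 432.0, 264.8] 656 cen 414.7 250.4 z.05: [0.457 0.29  0.06 ]
scene dial 0.94 [397.3, 232.5, 431.6, 262.8] 654 cen 414.5 250.3 z.05: [0.458 0.289 0.06 ]
scene red_mid 0.79 [186.9, 177.9, 217.6, 207.0] 473 cen 197.3 193.2 z.05: [ 0.536 -0.361  0.06 ]
scene red_mid 0.64 [259.9, 167.5, 280.8, 194.3] 119 cen 266.3 178.4 z.05: [ 0.362 -0.233  0.06 ]
scene yellow_mid 0.88 [164.1, 195.9, 196.1, 221.8] 526 cen 178.6 20
[... 2828 characters left out ...]
3 0.    0.06 ]
wrist roller 0.55 [102.9, 114.1, 352.6, 179.8] 12842 cen 227.1 147.2 z.05: [0.589 0.022 0.06 ]
wrist rack 0.6 [204.9, 348.7, 344.5, 398.6] 3633 cen 285.0 371.9 z.05: [ 0.632 -0.233  0.06 ]
wrist red_mid 0.66 [0.0, 329.1, 72.7, 400.0] 1775 cen 28.6 368.0 z.05: [ 0.345 -0.227  0.06 ]
wrist slip_bottle_mid 0.93 [107.8, 267.6, 194.5, 350.2] 2139 cen 150.2 304.9 z.05: [ 0.494 -0.144  0.06 ]
wrist tin_mid 0.7 [213.6, 0.9, 292.6, 28.5] 1547 cen 257.6 10.8 z.05: [0.623 0.131 0.06 ]
wrist slip_jar_mid 0.65 [44.4, 0.8, 172.0, 31.3] 2602 cen 119.4 11.7 z.05: [0.514 0.13  0.06 ]
wrist oxide_bottle_mid 0.67 [239.7, 262.1, 299.8, 392.7] 5467 cen 266.2 323.8 z.05: [ 0.614 -0.168  0.06 ]
1.85
```

View pics/a.png

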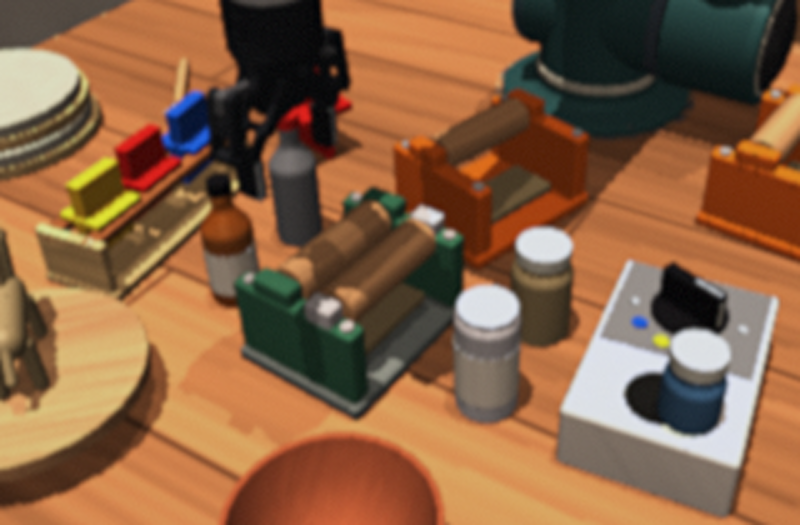

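View pics/b.png

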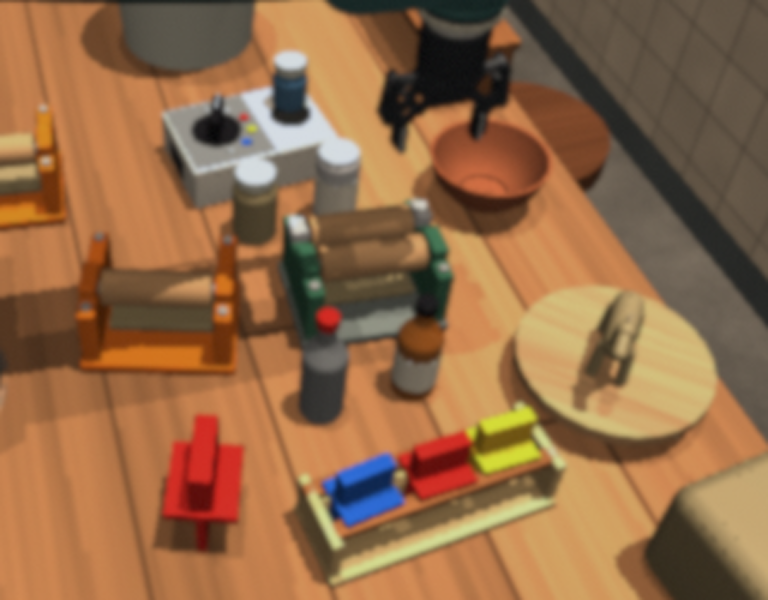

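```bash
python3 - <<'E'
import cv2
a=cv2.imread('pics/wrist0.png');cv2.imwrite('pics/c.png',cv2.resize(a[75:275,95:360],None,fx=3,fy=3,interpolation=2))
E
```

```text
(no output)
```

View pics/c.png

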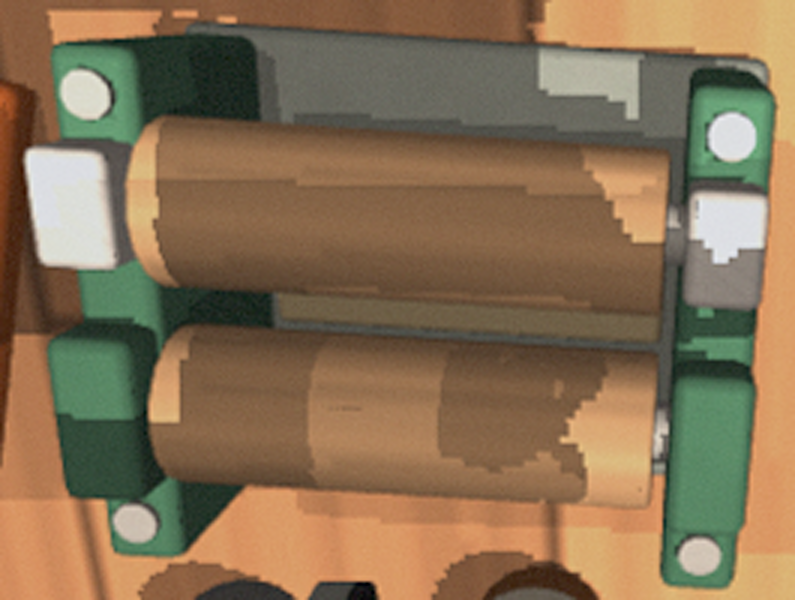

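```bash
cat > fit.py <<'E'
from h import *
from scipy.optimize import least_squares
def fit(c,E,ends,x0):
    K,e,R=c
    def rays(p): 
        d=(R@np.linalg.inv(K)@np.array([p[0],p[1],1.])); return d/np.linalg.norm(d)
    # E: list of (pixel, roller 0/1, side sign)
    def res(q):
        x,y,th,g=q; ax=np.array([np.cos(th),np.sin(th),0]); n=np.array([-np.sin(th),np.cos(th),0]); o=[]
        for p,r,s in E:
            P=np.array([x,y,.098])+n*(-.022 if r==0 else .022+g)
            d=rays(p); w=np.cross(ax,d); w/=np.linalg.norm(w)
            if w@n<0:w=-w
            # signed distance of ray from axis along n-ish
            o.append((e-P)@w-s*.022)
        for p,r,s in ends:
            P=np.array([x,y,.098])+n*(-.022 if r==0 else .022+g)
            d=rays(p); t=((P[2]+.0)-e[2])/d[2]; h=e+d*t
            o.append(((h-P)@ax-s*.065))
        return np.array(o)
    r=least_squares(res,x0); return r.x,r.fun
E
python3 - <<'E'
from fit import *
c=cam('wrist')
f=lambda u,v:(u/3+95,v/3+75)
E=[(f(180,118),1,1),(f(640,148),1,1),(f(180,286),1,-1),(f(640,312),1,-1),(f(200,326),0,1),(f(640,351),0,1),(f(200,474),0,-1),(f(640,506),0,-1)]
ends=[(f(665,235),1,1),(f(652,430),0,1)]
q,fu=fit(c,E,ends,[.59,0,-.05,.015]); print(q.round(4),np.degrees(q[2]),(fu*1e3).round(2))
E
```

```text
[ 0.6027 -0.004  -0.0661  0.0113] -3.789004079738049 [-0.66 -0.52  0.22  1.   -1.35 -0.7   1.9   0.26  0.17 -0.17]
```

Emit:
{"op": "jog_arm", "data": {
  "deltas": [
    [[-0.025,-0.028,0],[0,0,0],1],
    [[-0.025,-0.028,0],[0,0,0],1],
    [[-0.025,-0.026,0],[0,0,0],1],
    [[0,0,0],[0,0,0],1],
    [[0,0,0],[0,0,0],1]
  ]
}}

```text
clock: 2.27
ee_pos: [0.5993, -0.0831, 0.2319]
tool_rot: [[0.002, 1.0, 0.001], [1.0, -0.002, -0.0], [-0.0, 0.001, -1.0]]
contact_force: [-0.1, 0.7, 0.3]
grip_width: 0.0854
```

```bash
python3 - <<'E'
from h import *
c,im=shot('wrist','w1'); print(c[1],status.sense()['ee_pos'])
cv2.imwrite('pics/w1c.png',cv2.resize(im[0:200,190:450],None,fx=3,fy=3,interpolation=2))
E
```

```text
[ 5.99164986e-01 -5.45150187e-04  3.74591348e-01] [ 0.59997664 -0.08229104  0.23170952]
```

View pics/w1.png

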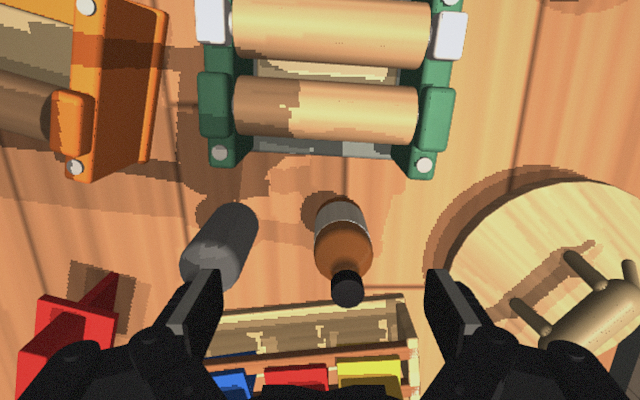

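View pics/w1c.png

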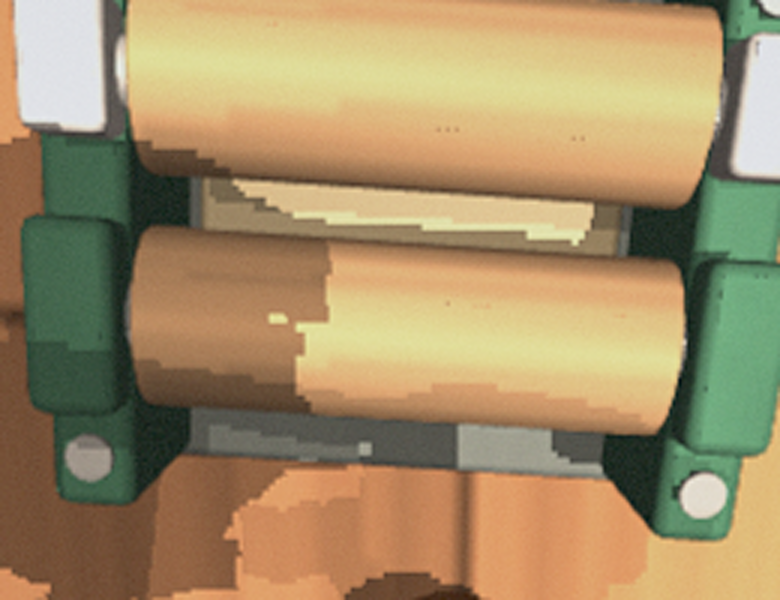

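```bash
python3 - <<'E'
from fit import *
c=cam('wrist')
f=lambda u,v:(u/3+190,v/3)
E=[(f(640,5),1,1),(f(200,178),1,-1),(f(640,203),1,-1),(f(200,230),0,1),(f(640,258),0,1),(f(200,407),0,-1),(f(620,432),0,-1)]
ends=[(f(126,90),1,-1),(f(722,90),1,1),(f(130,320),0,-1),(f(686,340),0,1)]
q,fu=fit(c,E,ends,[.59,0,-.05,.015]); print(q.round(4),np.degrees(q[2]),(fu*1e3).round(2))
im=cv2.imread('pics/w1_raw.png')
x,y,th,g=q
# sharpen edges: column profile in middle of gap
for u in (270,300,330,360,390):
    print(u,[int(v) for v in im[50:95,u].mean(1)])
E
```

```text
[ 0.6039 -0.0034 -0.0652  0.0114] -3.733398919081144 [-0.83 -0.15  0.97 -0.64 -0.29  0.27  0.67 -5.22  5.13 -5.27  5.37]
270 [140, 125, 123, 117, 108, 103, 97, 85, 66, 87, 147, 185, 185, 159, 90, 96, 96, 109, 128, 126, 129, 130, 131, 130, 131, 131, 117, 84, 77, 86, 95, 104, 106, 107, 112, 116, 124, 117, 123, 125, 122, 120, 120, 117, 125]
300 [148, 148, 142, 136, 128, 124, 115, 110, 105, 92, 72, 83, 150, 184, 186, 185, 184, 183, 185, 180, 193, 204, 206, 209, 185, 119, 127, 130, 118, 83, 93, 115, 129, 138, 146, 157, 157, 140, 144, 142, 136, 153, 172, 173, 173]
330 [161, 158, 156, 151, 150, 141, 134, 127, 119, 116, 109, 95, 76, 87, 154, 190, 190, 190, 189, 185, 189, 188, 197, 205, 191, 159, 151, 122, 127, 129, 114, 82, 90, 111, 123, 134, 143, 149, 163, 171, 173, 176, 173, 174, 173]
360 [171, 166, 166, 163, 163, 160, 153, 145, 139, 133, 128, 118, 114, 101, 83, 93, 154, 192, 188, 190, 190, 194, 190, 188, 199, 208, 186, 120, 126, 125, 123, 125, 114, 82, 90, 108, 119, 131, 137, 147, 156, 169, 173, 173, 172]
390 [176, 174, 172, 169, 169, 168, 164, 165, 159, 148, 146, 139, 129, 125, 116, 108, 86, 76, 83, 99, 97, 95, 96, 97, 96, 91, 105, 124, 125, 122, 125, 127, 123, 127, 111, 76, 88, 107, 116, 123, 133, 145, 159, 166, 168]
```

```bash
python3 - <<'E'
from h import *
c=cam('wrist')
for u,a,b in((270,59.4,76.6),(300,61.6,78.6),(330,63.6,80.6),(360,65.6,82.6)):
    A=ray(c,u,a,.098);B=ray(c,u,b,.098); print(A.round(4),B.round(4),(A-B)[1]*np.cos(.065))
    for r0 in(0,): pass
# sanity: rack end width etc: roller length at axis height of top z=.12 silh? separation of green frame bolts
A=ray(c,*(63.3,0)if 0 else (190+88/3,458/3),.118);B=ray(c,190+703/3,496/3,.118);print('bolts',A,B,np.linalg.norm(A-B))
A=ray(c,190+126/3,60/3,.098);B=ray(c,190+722/3,90/3,.098);print('roller len',np.linalg.norm(A-B))
A=ray(c,190+126/3,60/3,.12);B=ray(c,190+722/3,90/3,.12);print('roller len top',np.linalg.norm(A-B))
E
```

```text
[0.5616 0.0113 0.098 ] [ 5.61e-01 -5.00e-04  9.80e-02] 0.011780778959147906
[0.5834 0.0097 0.098 ] [ 0.5831 -0.002   0.098 ] 0.011688092427352472
[0.6052 0.0084 0.098 ] [ 0.6052 -0.0034  0.098 ] 0.011730629248164103
[0.6271 0.007  0.098 ] [ 0.6275 -0.0048  0.098 ] 0.011773402119750496
bolts [ 0.52414569 -0.05304762  0.118     ] [ 0.6750086  -0.06284525  0.118     ] 0.15118071593292304
roller len 0.14024123029940336
roller len top 0.1290787148792885
```

Emit:
{"op": "jog_arm", "data": {
  "deltas": [
    [[0,-0.018,0.012],[0,0,-7.0],1],
    [[0,-0.018,0.012],[0,0,-7.0],1],
    [[-0.002,-0.018,0.012],[0,0,-7.0],1],
    [[-0.002,-0.018,0.012],[0,0,-7.0],1],
    [[-0.002,-0.018,0.012],[0,0,-7.0],1]
  ]
}}

```text
clock: 2.73
ee_pos: [0.5948, -0.1719, 0.2916]
tool_rot: [[0.577, 0.816, -0.0], [0.816, -0.577, 0.0], [0.0, -0.0, -1.0]]
contact_force: [0.7, 0.3, 0.2]
grip_width: 0.0851
```

Emit:
{"op": "jog_arm", "data": {
  "deltas": [
    [[-0.002,-0.02,0.008],[0,0,-7.0],1],
    [[-0.002,-0.02,0],[0,0,-7.0],1],
    [[-0.002,-0.02,0],[0,0,-7.0],1],
    [[-0.002,-0.02,0],[0,0,-7.0],1],
    [[-0.002,-0.02,0],[0,0,-7.0],1]
  ]
}}

```text
clock: 3.15
ee_pos: [0.5849, -0.2722, 0.299]
tool_rot: [[0.941, 0.337, -0.0], [0.337, -0.941, 0.0], [-0.0, -0.0, -1.0]]
contact_force: [0.3, 0.1, -0.4]
grip_width: 0.0853
```

Emit:
{"op": "jog_arm", "data": {
  "deltas": [
    [[-0.002,-0.02,0],[0,0,-7.0],1],
    [[-0.002,-0.02,0],[0,0,-6.0],1],
    [[0,0,0],[0,0,0],1],
    [[0,0,0],[0,0,0],1],
    [[0,0,0],[0,0,0],1]
  ]
}}

```text
clock: 3.57
ee_pos: [0.5807, -0.3112, 0.299]
tool_rot: [[0.992, 0.125, -0.0], [0.125, -0.992, 0.001], [-0.0, -0.001, -1.0]]
contact_force: [-0.3, 0.3, 0.1]
grip_width: 0.0856
```

```bash
python3 - <<'E'
from h import *
c,im=shot('wrist','w2'); print(c[1],status.sense()['ee_pos'],status.sense()['tool_rot'],status.sense()['clock'])
for t in ('red_mid','yellow_mid','blue_mid'):
    for r in optics.regions_of('wrist',t)[:2]: print(t,r['p'],r['rect'])
E
```

```text
[ 0.66422671 -0.30251191  0.44165398] [ 0.58066193 -0.311019    0.29916981] [[ 9.92203223e-01  1.24630502e-01 -4.11490329e-05]
 [ 1.24630509e-01 -9.92203166e-01  3.38110847e-04]
 [ 1.31072387e-06 -3.40603097e-04 -9.99999942e-01]] 3.6167
red_mid 0.58 [304.1, 134.1, 357.3, 213.4]
red_mid 0.56 [217.8, 294.7, 309.0, 391.4]
yellow_mid 0.59 [298.4, 58.1, 359.8, 132.9]
blue_mid 0.79 [298.2, 201.4, 353.4, 287.5]
```

View pics/w2.png

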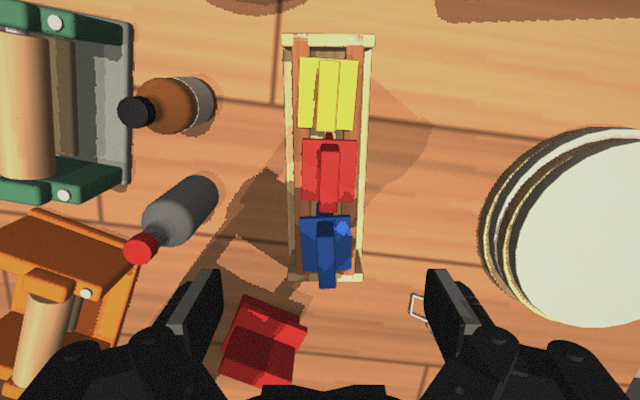

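```bash
python3 - <<'E'
from h import *
im=cv2.imread('pics/w2_raw.png'); cv2.imwrite('pics/w2c.png',cv2.resize(im[25:295,270:390],None,fx=3,fy=2.2,interpolation=2)); cv2.imwrite('pics/w2c.png',cv2.resize(im[120:225,280:380],None,fx=5.5,fy=5.5,interpolation=2))
E
```

```text
(no output)
```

View pics/w2c.png

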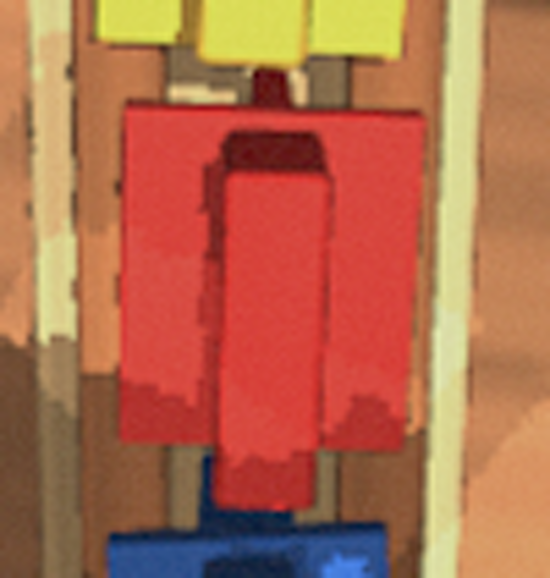

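```bash
python3 - <<'E'
from h import *
c=cam('wrist'); f=lambda u,v:(u/5.5+280,v/5.5+120)
for z,P in((.125,[(222,175),(330,178),(313,507),(214,505)]),(.083,[(125,103),(425,113),(405,448),(120,440)])):
    W=np.array([ray(c,*f(*p),z) for p in P]); print(W.round(4).tolist()); m=W.mean(0); a=(W[0]+W[1]-W[2]-W[3])/2
    b=(W[1]+W[2]-W[0]-W[3])/2
    print(m.round(4),'len',np.linalg.norm(a),np.degrees(np.arctan2(a[1],a[0])),'w',np.linalg.norm(b),np.degrees(np.arctan2(b[1],b[0])))
E
```

```text
[[0.599, -0.3081, 0.125], [0.6007, -0.3258, 0.125], [0.5428, -0.3309, 0.125], [0.5411, -0.3137, 0.125]]
[ 0.5709 -0.3196  0.125 ] len 0.05811728295935201 5.297141484064936 w 0.01750639763518673 -84.35578501060102
[[0.6015, -0.2895, 0.083], [0.6065, -0.3445, 0.083], [0.5413, -0.3508, 0.083], [0.5361, -0.2954, 0.083]]
[ 0.5713 -0.32    0.083 ] len 0.06561662017973806 5.302490292093335 w 0.055439302504122344 -84.7342862034515
```

Emit:
{"op": "jog_arm", "data": {
  "deltas": [
    [[-0.005,-0.005,-0.04],[0,0,-1.9],0.55],
    [[-0.0047,-0.004,-0.04],[0,0,0],0.55],
    [[0,0,-0.04],[0,0,0],0.55],
    [[0,0,-0.035],[0,0,0],0.55],
    [[0,0,-0.02],[0,0,0],0.55]
  ]
}}

```text
clock: 4.18
ee_pos: [0.5691, -0.3198, 0.1199]
tool_rot: [[0.996, 0.09, -0.003], [0.09, -0.996, 0.002], [-0.003, -0.002, -1.0]]
contact_force: [-0.0, -0.1, -0.3]
grip_width: 0.0467
```

```bash
python3 - <<'E'
from h import *
s=status.sense(); print(s['ee_pos'],s['grip_width'])
c,im=shot('wrist','w3')
E
```

```text
[ 0.56910672 -0.31976267  0.11988178] 0.04671964107297746
```

View pics/w3.png

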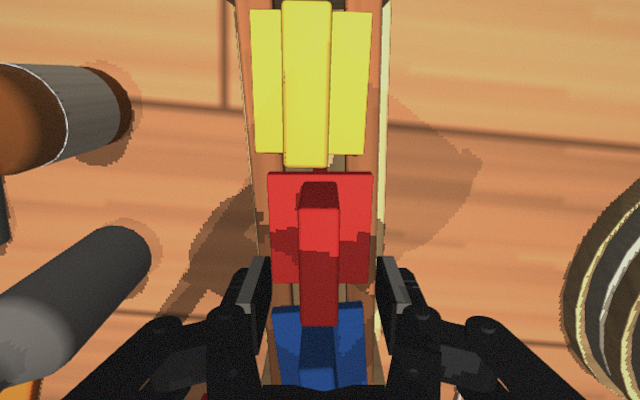

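Emit:
{"op": "jog_arm", "data": {
  "deltas": [
    [[0.001,0,-0.02],[0,0,0],0.55],
    [[0.001,0,-0.01],[0,0,0],0.55],
    [[0,0,0],[0,0,0],0.55],
    [[0,0,0],[0,0,0],0.1],
    [[0,0,0],[0,0,0],0.0]
  ],
  "grip_force": 50
}}

```text
clock: 4.65
ee_pos: [0.5729, -0.3212, 0.096]
tool_rot: [[0.996, 0.089, 0.001], [0.089, -0.996, -0.001], [0.001, 0.001, -1.0]]
contact_force: [0.7, 1.3, 0.5]
grip_width: 0.0236
```

Emit:
{"op": "jog_arm", "data": {
  "deltas": [
    [[0,0,0],[0,0,0],0],
    [[0,0,0],[0,0,0],0],
    [[0,0,0],[0,0,0],0],
    [[0,0,0],[0,0,0],0],
    [[0,0,0],[0,0,0],0]
  ]
}}

```text
clock: 5.07
ee_pos: [0.5729, -0.3213, 0.0961]
tool_rot: [[0.996, 0.089, 0.002], [0.089, -0.996, -0.001], [0.002, 0.001, -1.0]]
contact_force: [-0.4, 0.3, 7.9]
grip_width: 0.0174
```

Emit:
{"op": "jog_arm", "data": {
  "deltas": [
    [[0,0,0.02],[0,0,0],0],
    [[0,0,0.036],[0,0,0],0],
    [[0,0,0.04],[0,0,0],0],
    [[0,0,0.04],[0,0,0],0],
    [[0,0,0.04],[0,0,0],0]
  ]
}}

```text
clock: 5.48
ee_pos: [0.5719, -0.3208, 0.2728]
tool_rot: [[0.996, 0.089, 0.0], [0.089, -0.996, -0.0], [0.0, 0.0, -1.0]]
contact_force: [0.2, -0.7, -1.0]
grip_width: 0.0173
```

Emit:
{"op": "jog_arm", "data": {
  "deltas": [
    [[0.0,0.03,0.01],[0,0,-3],0],
    [[0.008,0.04,0],[0,0,-3],0],
    [[0.008,0.04,0],[0,0,-2.8],0],
    [[0.008,0.04,0],[0,0,0],0],
    [[0.008,0.04,0],[0,0,0],0]
  ]
}}

```text
clock: 5.9
ee_pos: [0.6042, -0.1293, 0.2811]
tool_rot: [[0.998, -0.065, 0.001], [-0.065, -0.998, -0.0], [0.001, 0.0, -1.0]]
contact_force: [0.7, 0.3, -1.4]
grip_width: 0.0174
```

Emit:
{"op": "jog_arm", "data": {
  "deltas": [
    [[0,0.04,0],[0,0,0],0],
    [[0,0.04,0],[0,0,0],0],
    [[0,0.035,0],[0,0,0],0],
    [[0,0.018,0],[0,0,0],0],
    [[0,0,0],[0,0,0],0]
  ]
}}

```text
clock: 6.32
ee_pos: [0.6041, 0.0055, 0.281]
tool_rot: [[0.998, -0.061, 0.001], [-0.061, -0.998, 0.001], [0.001, -0.001, -1.0]]
contact_force: [0.1, -0.0, -0.6]
grip_width: 0.0172
```

```bash
python3 - <<'E'
from h import *
s=status.sense(); print(s['ee_pos'],s['tool_rot'][0],s['tool_rot'][1],s['grip_width'],s['contact_force'],s['clock'])
c,im=shot('wrist','w4')
E
```

```text
[0.60408829 0.00547138 0.28104603] [ 9.98127976e-01 -6.11533795e-02  8.98630429e-04] [-6.11540300e-02 -9.98128085e-01  7.15070424e-04] 0.017178951120183143 [ 0.14422972 -0.04304268 -0.61664679] 6.3167
```

View pics/w4.png

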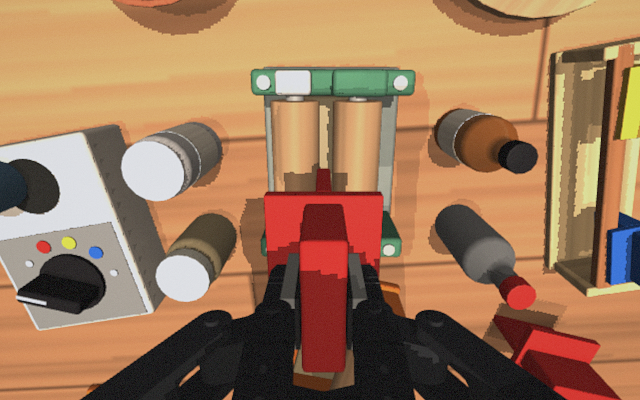

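```bash
python3 - <<'E'
from h import *
im=cv2.imread('pics/w4_raw.png')
cv2.imwrite('pics/w4c.png',cv2.resize(im[60:215,240:420],None,fx=4,fy=4,interpolation=2))
for v in (110,130,150,165): print(v,[(u,im[v,u].tolist()[::-1]) for u in range(312,340)])
E
```

```text
110 [(312, [198, 146, 101]), (313, [192, 143, 101]), (314, [178, 131, 92]), (315, [171, 128, 90]), (316, [159, 118, 84]), (317, [146, 109, 75]), (318, [116, 85, 59]), (319, [153, 127, 93]), (320, [221, 191, 143]), (321, [218, 186, 139]), (322, [219, 189, 143]), (323, [216, 189, 142]), (324, [215, 186, 137]), (325, [216, 188, 139]), (326, [219, 191, 143]), (327, [215, 184, 138]), (328, [190, 163, 122]), (329, [176, 151, 114]), (330, [111, 95, 73]), (331, [115, 98, 74]), (332, [106, 90, 68]), (333, [79, 60, 41]), (334, [99, 74, 54]), (335, [119, 88, 61]), (336, [128, 95, 68]), (337, [140, 105, 74]), (338, [157, 115, 80]), (339, [173, 128, 90])]
130 [(312, [197, 145, 102]), (313, [190, 143, 100]), (314, [179, 132, 94]), (315, [167, 125, 89]), (316, [160, 121, 84]), (317, [143, 104, 75]), (318, [116, 85, 59]), (319, [150, 125, 92]), (320, [220, 191, 140]), (321, [218, 189, 140]), (322, [213, 181, 133]), (323, [211, 181, 132]), (324, [217, 188, 140]), (325, [217, 189, 140]), (326, [205, 175, 131]), (327, [150, 128, 94]), (328, [111, 95, 73]), (329, [113, 98, 76]), (330, [115, 97, 73]), (3
[... 786 characters left out ...]
158, 118, 84]), (338, [175, 130, 91]), (339, [188, 139, 97])]
165 [(312, [165, 123, 85]), (313, [148, 110, 79]), (314, [98, 75, 52]), (315, [98, 73, 53]), (316, [100, 74, 55]), (317, [91, 68, 47]), (318, [75, 56, 41]), (319, [140, 120, 88]), (320, [219, 188, 138]), (321, [209, 178, 131]), (322, [207, 177, 131]), (323, [209, 178, 131]), (324, [209, 179, 132]), (325, [209, 180, 133]), (326, [212, 181, 131]), (327, [188, 161, 118]), (328, [108, 93, 72]), (329, [112, 97, 71]), (330, [112, 98, 70]), (331, [106, 92, 68]), (332, [85, 71, 52]), (333, [99, 75, 53]), (334, [124, 93, 65]), (335, [135, 103, 72]), (336, [151, 113, 79]), (337, [164, 123, 88]), (338, [181, 136, 96]), (339, [191, 143, 97])]
```

View pics/w4c.png

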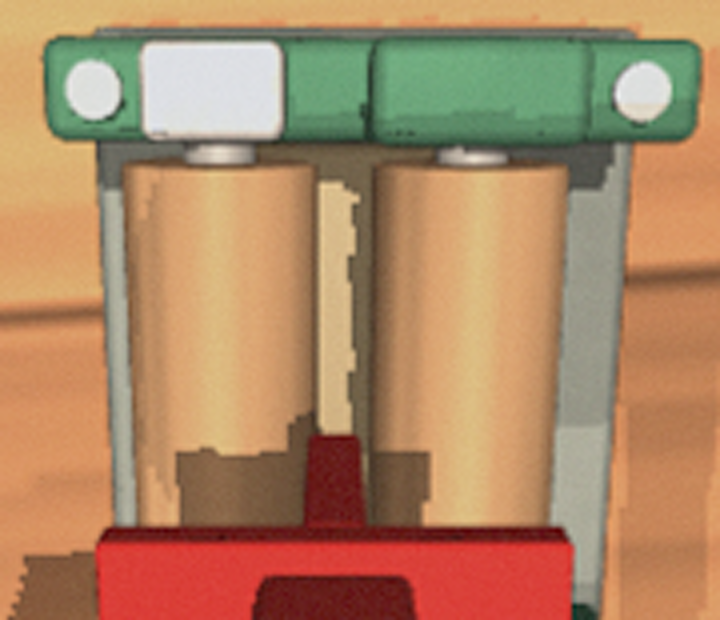

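```bash
python3 - <<'E'
from h import *
c=cam('wrist')
for v,a,b in((110,318.7,333),(130,318.7,332.7),(150,318.7,332.3),(165,318.6,332.2)):
    A=ray(c,a,v,.098);B=ray(c,b,v,.098); print(((A+B)/2).round(4),np.linalg.norm(A-B).round(4))
A=ray(c,240+308/4,60+437/4,.215);B=ray(c,240+360/4,60+437/4,.215);print('blade',A,B,(A+B)/2)
A=ray(c,240+98/4,60+530/4,.268);B=ray(c,240+572/4,60+530/4,.268);print('shoulder',A,B,(A+B)/2)
A=ray(c,301.5,240,.31);B=ray(c,346,240,.31);print('tab',A,B,(A+B)/2)
A=ray(c,302.5,370,.31);B=ray(c,345,370,.31);print('tab',A,B,(A+B)/2)
E
```

```text
[ 0.6592 -0.0038  0.098 ] 0.0128
[ 0.6415 -0.0026  0.098 ] 0.0127
[ 0.6231 -0.0013  0.098 ] 0.0126
[ 6.089e-01 -4.000e-04  9.800e-02] 0.0128
blade [0.63503643 0.00380222 0.215     ] [ 0.63454576 -0.00404095  0.215     ] [ 6.34791094e-01 -1.19366146e-04  2.15000000e-01]
shoulder [0.63900599 0.02691265 0.268     ] [ 0.6355954  -0.02761381  0.268     ] [ 6.37300697e-01 -3.50578708e-04  2.68000000e-01]
tab [0.63388819 0.00778441 0.31      ] [ 0.63290853 -0.00788308  0.31      ] [ 6.3339836e-01 -4.9338432e-05  3.1000000e-01]
tab [0.5758586 0.0121673 0.31     ] [ 0.57478278 -0.00505767  0.31      ] [0.57532069 0.00355481 0.31      ]
```

Emit:
{"op": "jog_arm", "data": {
  "deltas": [
    [[0,-0.0025,-0.02],[0,0,-0.3],0],
    [[0,0,-0.03],[0,0,0],0],
    [[0,0,-0.03],[0,0,0],0],
    [[0,0,-0.01],[0,0,0],0],
    [[0,0,0],[0,0,0],0]
  ]
}}

```text
clock: 6.78
ee_pos: [0.6033, -0.0013, 0.1878]
tool_rot: [[0.997, -0.071, -0.004], [-0.071, -0.998, 0.0], [-0.004, 0.0, -1.0]]
contact_force: [0.6, -0.3, -1.1]
grip_width: 0.0172
```

```bash
python3 - <<'E'
from h import *
s=status.sense(); print(s['ee_pos'],s['tool_rot'][1],s['grip_width'],s['contact_force'],s['clock'])
c,im=shot('wrist','w5')
cv2.imwrite('pics/w5c.png',cv2.resize(im[0:250,200:450],None,fx=3,fy=2.4,interpolation=2))
E
```

```text
[ 0.60332902 -0.00128625  0.18783681] [-7.06500466e-02 -9.97501163e-01  2.94492266e-05] 0.01716319775628348 [ 0.60629513 -0.29146888 -1.09665703] 6.7833
```

View pics/w5c.png

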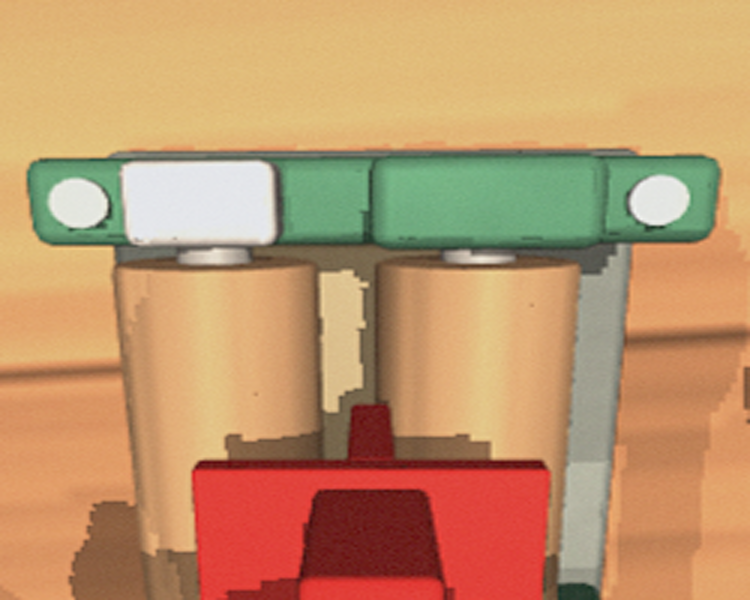

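```bash
python3 - <<'E'
from h import *
s=status.sense();c=cam('wrist',s);print(s['ee_pos'])
f=lambda u,v:(u/3+200,v/2.4)
im=cv2.imread('pics/w5_raw.png').astype(int)
def edges(v):
    row=im[v].sum(1); 
    L=range(300,312);R=range(322,334)
    return min(L,key=lambda u:row[u]),min(R,key=lambda u:row[u])
for v in(115,125,135,145,155,165,175):
    a,b=edges(v);a+=.8;b-=.5
    A=ray(c,a,v,.098);B=ray(c,b,v,.098); print(v,a,b,((A+B)/2).round(4),np.linalg.norm(A-B).round(4))
A=ray(c,*f(351,405),.122);B=ray(c,*f(390,405),.122);print('blade',A,B,(A+B)/2)
A=ray(c,*f(195,463),.175);B=ray(c,*f(548,463),.175);print('shoulder',A,B,(A+B)/2)
E
```

```text
[ 0.60408677 -0.00114575  0.19030891]
115 305.8 324.5 [ 0.6642 -0.002   0.098 ] 0.0121
125 305.8 324.5 [ 0.6579 -0.0015  0.098 ] 0.0122
135 306.8 324.5 [ 0.6513 -0.0013  0.098 ] 0.0117
145 305.8 324.5 [ 6.448e-01 -4.000e-04  9.800e-02] 0.0124
155 306.8 324.5 [ 6.38e-01 -2.00e-04  9.80e-02] 0.0119
165 306.8 324.5 [6.311e-01 3.000e-04 9.800e-02] 0.012
175 307.8 328.5 [ 0.624  -0.0009  0.098 ] 0.0142
blade [ 0.63455182 -0.00127116  0.122     ] [ 0.63398777 -0.00919488  0.122     ] [ 0.63426979 -0.00523302  0.122     ]
shoulder [0.63814951 0.02200097 0.175     ] [ 0.63423736 -0.03295333  0.175     ] [ 0.63619344 -0.00547618  0.175     ]
```

Emit:
{"op": "jog_arm", "data": {
  "deltas": [
    [[0,0.0045,0],[0,0,0.1],0],
    [[0,0,0],[0,0,0],0],
    [[0,0,-0.0],[0,0,0],0],
    [[0,0,0],[0,0,0],0],
    [[0,0,0],[0,0,0],0]
  ]
}}

```text
clock: 7.25
ee_pos: [0.6045, 0.004, 0.191]
tool_rot: [[0.998, -0.068, 0.001], [-0.068, -0.998, -0.0], [0.001, 0.0, -1.0]]
contact_force: [0.1, 0.1, -1.5]
grip_width: 0.017
```

```bash
python3 - <<'E'
from h import *
s=status.sense();c=cam('wrist',s); print(s['ee_pos'],s['tool_rot'][1],s['contact_force'],s['clock'])
c,im=shot('wrist','w6')
print(status.sense()['ee_pos'])
cv2.imwrite('pics/w6c.png',cv2.resize(im[90:240,250:400],None,fx=4,fy=4,interpolation=2))
im=im.astype(int)
for v in(125,135,145,155):
    row=im[v].sum(1); print(v,row[298:336].tolist())
for v in (170,174,178):print(v,[(u,*im[v,u][::-1]) for u in range(305,340)])
E
```

```text
[0.60449103 0.00401222 0.19103129] [-6.78954126e-02 -9.97692442e-01 -7.09620573e-05] [ 0.07401319  0.10982249 -1.47363107] 7.25
[0.60439594 0.00398554 0.19075786]
125 [501, 503, 494, 489, 491, 489, 477, 460, 454, 428, 418, 396, 380, 364, 346, 280, 279, 438, 560, 561, 556, 557, 564, 560, 557, 553, 558, 572, 515, 278, 309, 299, 300, 295, 275, 196, 201, 252]
135 [505, 500, 492, 499, 479, 480, 485, 469, 443, 434, 412, 403, 374, 371, 343, 293, 258, 400, 566, 550, 552, 555, 552, 562, 559, 555, 555, 562, 576, 506, 277, 290, 295, 299, 275, 210, 212, 253]
145 [503, 491, 488, 489, 481, 475, 479, 467, 446, 432, 416, 398, 389, 372, 350, 294, 268, 402, 564, 559, 554, 554, 556, 549, 551, 552, 564, 505, 280, 295, 301, 304, 297, 304, 266, 188, 212, 255]
155 [513, 491, 493, 488, 476, 483, 475, 455, 451, 433, 415, 392, 387, 367, 340, 304, 224, 365, 563, 552, 553, 549, 550, 540, 552, 556, 552, 558, 507, 285, 285, 293, 296, 306, 274, 201, 226, 257]
170 [(305, np.int64(203), np.int64(150), np.int64(105)), (306, np.int64(195), np.int64(143), np.int64(100)), (307, np.int64(190), np.int64(140), np.int64(98)
[... 4439 characters left out ...]
(326, np.int64(110), np.int64(32), np.int64(29)), (327, np.int64(110), np.int64(30), np.int64(24)), (328, np.int64(109), np.int64(28), np.int64(29)), (329, np.int64(106), np.int64(19), np.int64(18)), (330, np.int64(103), np.int64(46), np.int64(34)), (331, np.int64(109), np.int64(90), np.int64(68)), (332, np.int64(106), np.int64(89), np.int64(65)), (333, np.int64(82), np.int64(62), np.int64(43)), (334, np.int64(96), np.int64(72), np.int64(51)), (335, np.int64(117), np.int64(89), np.int64(62)), (336, np.int64(131), np.int64(95), np.int64(65)), (337, np.int64(139), np.int64(102), np.int64(73)), (338, np.int64(146), np.int64(108), np.int64(75)), (339, np.int64(160), np.int64(120), np.int64(83))]
```

View pics/w6c.png

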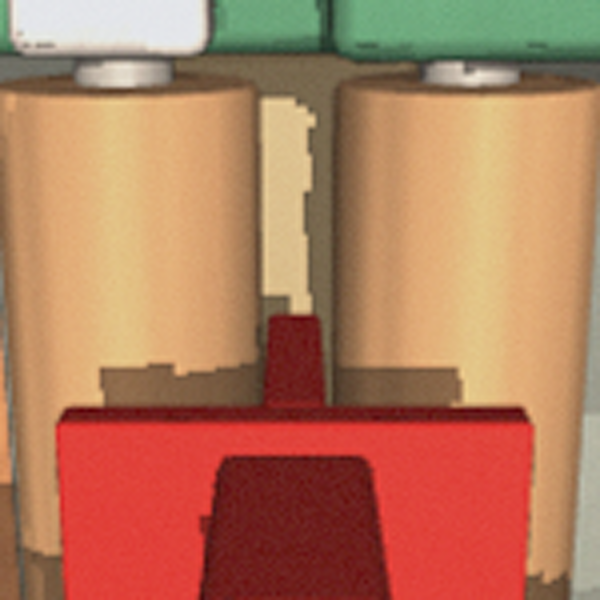

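Emit:
{"op": "jog_arm", "data": {
  "deltas": [
    [[0,0,-0.012],[0,0,0],0],
    [[0,0,-0.012],[0,0,0],0],
    [[0,0,-0.012],[0,0,0],0],
    [[0,0,-0.008],[0,0,0],0],
    [[0,0,0],[0,0,0],0]
  ]
}}

```text
clock: 7.72
ee_pos: [0.6033, 0.004, 0.1432]
tool_rot: [[0.998, -0.068, -0.004], [-0.068, -0.998, 0.0], [-0.004, 0.0, -1.0]]
contact_force: [0.0, -1.0, -2.3]
grip_width: 0.017
```

Emit:
{"op": "jog_arm", "data": {
  "deltas": [
    [[0,0,-0.003],[0,0,0],0],
    [[0,0,-0.002],[0,0,0],0],
    [[0,0,0],[0,0,0],0],
    [[0,0,0],[0,0,0],0],
    [[0,0,0],[0,0,0],0]
  ]
}}

```text
clock: 8.13
ee_pos: [0.6044, 0.004, 0.1417]
tool_rot: [[0.998, -0.068, 0.001], [-0.068, -0.998, -0.0], [0.001, -0.0, -1.0]]
contact_force: [-0.4, -1.0, -0.8]
grip_width: 0.0172
```

Lower 1.5 mm more, then release slowly and look.

Emit:
{"op": "jog_arm", "data": {
  "deltas": [
    [[0,0,-0.0015],[0,0,0],0],
    [[0,0,0],[0,0,0],0],
    [[0,0,0],[0,0,0],0.3],
    [[0,0,0],[0,0,0],0.5],
    [[0,0,0],[0,0,0],0.6]
  ]
}}

```text
clock: 8.55
ee_pos: [0.6043, 0.004, 0.1398]
tool_rot: [[0.998, -0.068, 0.0], [-0.068, -0.998, -0.0], [0.0, -0.0, -1.0]]
contact_force: [-0.1, -0.8, -0.1]
grip_width: 0.0486
```

Emit:
{"op": "jog_arm", "data": {
  "deltas": [
    [[0,0,0],[0,0,0],0.6],
    [[0,0,0.02],[0,0,0],0.6],
    [[0,0,0.04],[0,0,0],0.6],
    [[0,0,0.04],[0,0,0],0.6],
    [[0,0,0],[0,0,0],0.6]
  ]
}}

```text
clock: 8.97
ee_pos: [0.606, 0.0039, 0.2484]
tool_rot: [[0.998, -0.068, 0.01], [-0.068, -0.998, -0.0], [0.01, -0.0, -1.0]]
contact_force: [0.8, 0.5, 0.9]
grip_width: 0.0514
```

```bash
python3 - <<'E'
from h import *
s=status.sense();print(s['ee_pos'],s['grip_width'],s['contact_force'],s['clock'],s['joint_pos'])
c,im=shot('wrist','w7')
c,im=shot('scene','s7',(220,180,460,340),3.2)
c,im=shot('side','d7',(270,90,470,340),2.4)
E
```

```text
[0.60602667 0.0039469  0.24838413] 0.0514443747375295 [0.76983282 0.46303006 0.86758857] 8.9667 [-2.03868851e+00 -2.51083718e+00  9.04267280e+01  6.69611649e-04
  9.15320194e+01  9.18584425e+01]
```

View pics/w7.png

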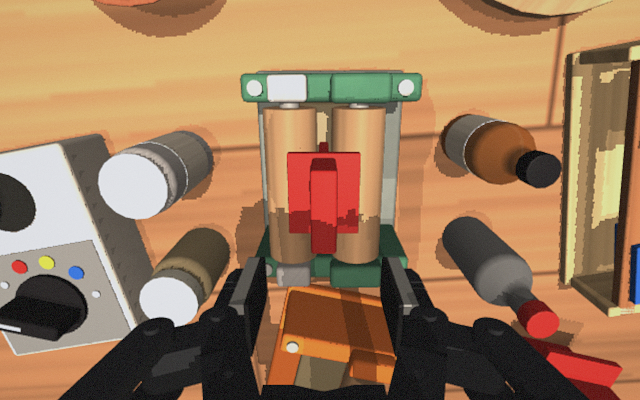

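View pics/s7.png

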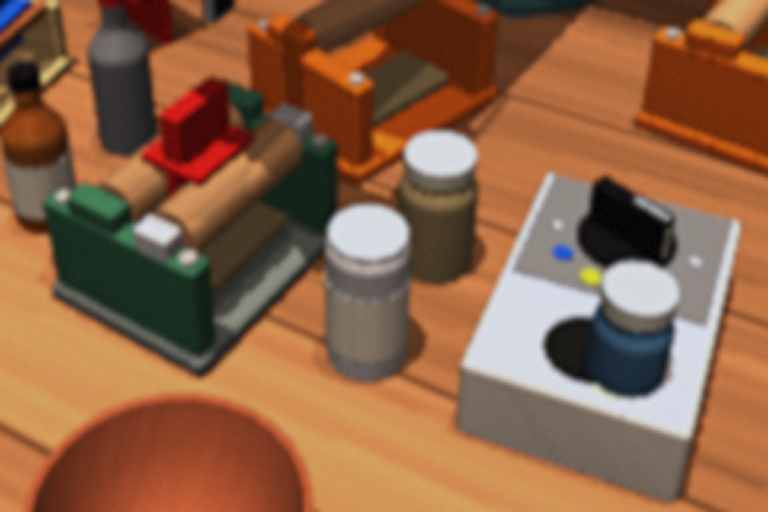

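View pics/d7.png

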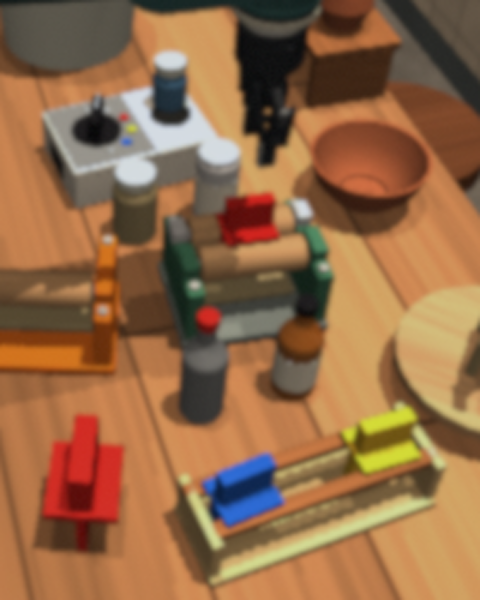

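Emit:
{"op": "jog_arm", "data": {
  "deltas": [
    [[-0.005,0.01,0.02],[0,0,7],0.6],
    [[-0.006,0.018,0.02],[0,0,7],0.6],
    [[-0.006,0.018,0],[0,0,7],0.6],
    [[-0.006,0.018,0],[0,0,7],0.6],
    [[-0.006,0.018,0],[0,0,7],0.6]
  ]
}}

```text
clock: 9.53
ee_pos: [0.5747, 0.0867, 0.2784]
tool_rot: [[0.853, 0.522, -0.002], [0.522, -0.853, -0.0], [-0.002, -0.001, -1.0]]
contact_force: [-0.1, -0.6, -0.6]
grip_width: 0.0514
```

Emit:
{"op": "jog_arm", "data": {
  "deltas": [
    [[-0.012,0.02,0],[0,0,7],0.5],
    [[-0.012,0.02,0],[0,0,7],0.5],
    [[-0.012,0.02,0],[0,0,7],0.5],
    [[-0.012,0.02,0],[0,0,7],0.5],
    [[-0.012,0.02,0],[0,0,7],0.5]
  ]
}}

```text
clock: 9.95
ee_pos: [0.5143, 0.1868, 0.2781]
tool_rot: [[0.4, 0.917, -0.002], [0.917, -0.4, -0.001], [-0.002, -0.002, -1.0]]
contact_force: [0.0, -0.2, -0.6]
grip_width: 0.0429
```

Emit:
{"op": "jog_arm", "data": {
  "deltas": [
    [[-0.012,0.01,0],[0,0,7],0.5],
    [[-0.012,0.01,0],[0,0,7],0.5],
    [[-0.012,0.0,0],[0,0,7],0.5],
    [[0,0,0],[0,0,0],0.5],
    [[0,0,0],[0,0,0],0.5]
  ]
}}

```text
clock: 10.37
ee_pos: [0.4791, 0.206, 0.2788]
tool_rot: [[0.053, 0.999, -0.001], [0.999, -0.053, -0.0], [-0.0, -0.001, -1.0]]
contact_force: [0.4, -0.6, 0.3]
grip_width: 0.0426
```

```bash
python3 - <<'E'
from h import *
s=status.sense();print(s['ee_pos'],s['tool_rot'][0],s['tool_rot'][1],s['grip_width'],s['contact_force'],s['clock'],s['joint_pos'])
c,im=shot('wrist','w8')
E
```

```text
[0.47905348 0.20599868 0.27883539] [ 0.05342439  0.99857138 -0.00101605] [ 9.98571774e-01 -5.34248597e-02 -4.42448058e-04] 0.04264553270543131 [ 0.38897398 -0.56138697  0.26428079] 10.3667 [ 2.04672553e+01 -1.31046921e+01  9.71668004e+01 -3.41251521e-03
  9.60012964e+01  2.35293648e+01]
```

View pics/w8.png

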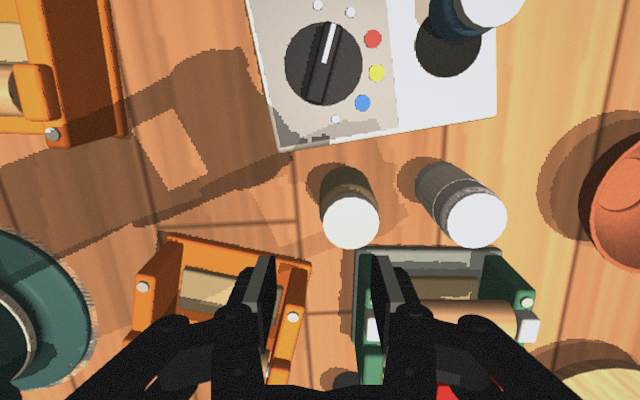

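```bash
python3 - <<'E'
from h import *
s=status.sense();c=cam('wrist',s)
im=cv2.imread('pics/w8_raw.png');cv2.imwrite('pics/w8c.png',cv2.resize(im[0:140,250:420],None,fx=4,fy=4,interpolation=2))
D=dict(w0=(318,6),w1=(350,13),red=(373,38),yel=(376,73),blu=(362,103),w3=(336,119))
P={k:ray(c,*v,.07) for k,v in D.items()}
A=[];b=[]
for p in P.values(): A.append([2*p[0],2*p[1],1]);b.append(p[0]**2+p[1]**2)
x=np.linalg.lstsq(np.array(A),np.array(b),rcond=None)[0];print('centre',x[:2],'r',np.sqrt(x[2]+x[0]**2+x[1]**2))
for k,p in P.items(): print(k,p.round(4),np.degrees(np.arctan2(p[1]-x[1],p[0]-x[0])))
print('disc',ray(c,322.5,63.5,.076))
for q in((323,62),(333,23)): print(ray(c,*q,.112).round(4))
E
```

```text
centre [0.48494009 0.29656977] r 0.04979809380956267
w0 [0.4826 0.3462 0.07  ] 92.7123818968054
w1 [0.5106 0.3391 0.07  ] 58.86750196422306
red [0.5308 0.3176 0.07  ] 24.653078282009098
yel [0.5333 0.2875 0.07  ] -10.594073863053605
blu [0.5197 0.2611 0.07  ] -45.54393544781511
w3 [0.4942 0.2474 0.07  ] -79.33360769017334
disc [0.48390666 0.29838894 0.076     ]
[0.4844 0.2985 0.112 ]
[0.4938 0.3267 0.112 ]
```

View pics/w8c.png

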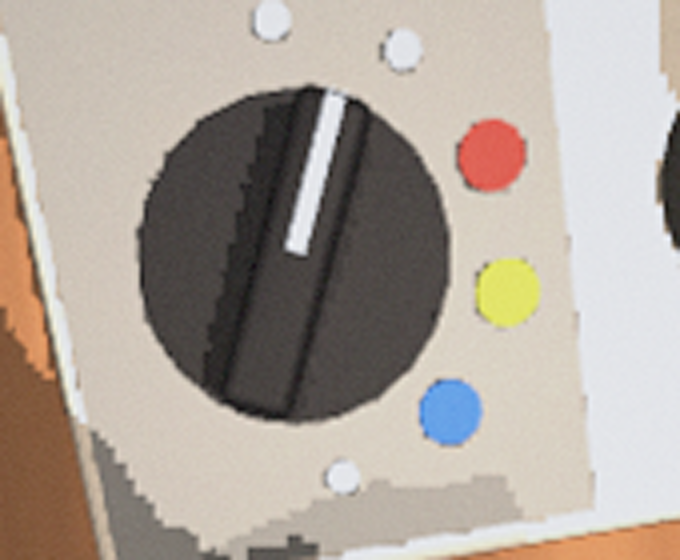

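```bash
python3 - <<'E'
from h import *
im=cv2.imread('pics/s7_raw.png');cv2.imwrite('pics/s7d.png',cv2.resize(im[225:280,385:455],None,fx=10,fy=10,interpolation=2))
im=cv2.imread('pics/w7_raw.png');cv2.imwrite('pics/w7d.png',cv2.resize(im[235:365,0:130],None,fx=4.5,fy=4.5,interpolation=2))
E
```

```text
(no output)
```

View pics/s7d.png

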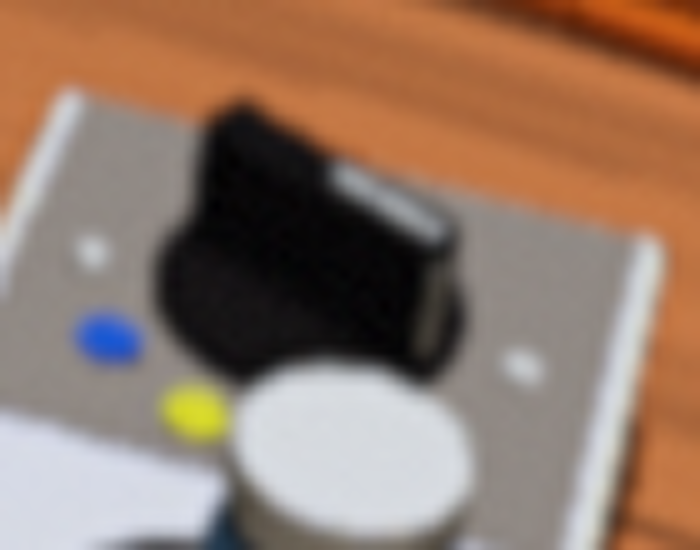

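View pics/w7d.png

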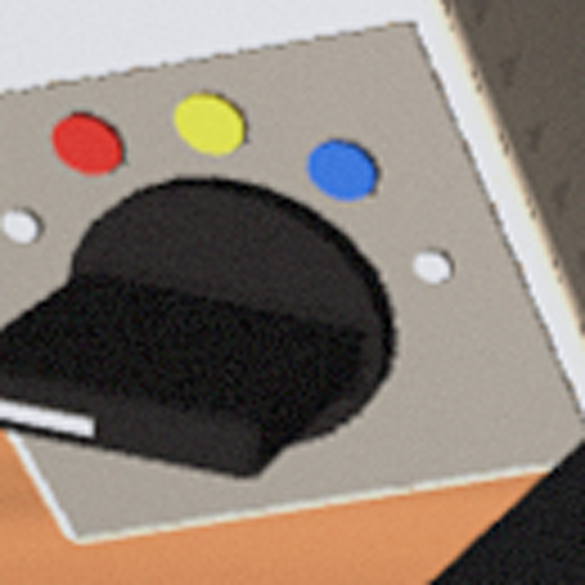

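```bash
python3 - <<'E'
from h import *
c=cam('scene')
A=ray(c,385+33.5,225+17.2,.112);B=ray(c,385+44,225+23.5,.112);print('scene',A,B,np.degrees(np.arctan2(*(B-A)[1::-1])))
w=[ray(c,385+q[0]/10,225+q[1]/10,.07) for q in((522,367),(92,250),(105,338),(195,412))];print(np.round(w,4))
# vertical end face of bar pointer end
K=c[0]
s=dict(ee_pos=[.60603,.00395,.24838],tool_rot=None)
y=np.arctan2(-.068,.998);R=np.array([[np.cos(y),np.sin(y),.0],[np.sin(y),-np.cos(y),0],[0,0,-1.]])
s['tool_rot']=R@cv2.Rodrigues(np.array([0,-.010,0]))[0]
for sg in(1,-1):
    R2=cv2.Rodrigues(np.array([0,sg*.010,0]))[0]@R; s['tool_rot']=R2; 
    c=cam('wrist',s)
    A=ray(c,94/4.5,235+428/4.5,.112);B=ray(c,0,235+405/4.5,.112);print(R2[0],'w7',A,B,np.degrees(np.arctan2(*(B-A)[1::-1])))
    w=[ray(c,q[0]/4.5,235+q[1]/4.5,.07) for q in((20,226),(88,144),(209,124),(343,170),(433,267))];print(np.round(w,4))
c=cam('wrist')
th=np.linspace(0,6.28,100)
im=cv2.imread('pics/w8_raw.png');o=cv2.resize(im[0:140,250:420],None,fx=4,fy=4)
for ang,col in((92.7,(255,0,255)),(72.5,(0,255,0)),(58.9,(255,255,0))):
    a=np.radians(ang);u=np.array([np.cos(a),np.sin(a)]);n=np.array([-u[1],u[0]])
    P=[np.r_[np.array([.4849,.2966])+i*.032*u+j*.008*n,.112] for i,j in((1,1),(1,-1),(-1,-1),(-1,1))]
    cv2.polylines(o,[((proj(c,P)-[250,0])*4).astype(int)],True,col,1)
cv2.imwrite('pics/w8o.png',o)
E
```

```text
scene [0.48638638 0.30127445 0.112     ] [0.49565302 0.32843678 0.112     ] 71.16252375212483
[[0.4808 0.3495 0.07  ]
 [0.4922 0.2495 0.07  ]
 [0.5196 0.2634 0.07  ]
 [0.5325 0.2899 0.07  ]]
[ 0.99763689 -0.06797526 -0.00999983] w7 [0.47678044 0.30287642 0.112     ] [0.48398878 0.32058241 0.112     ] 67.84812230098204
[[0.5021 0.3456 0.07  ]
 [0.5223 0.3221 0.07  ]
 [0.5255 0.2929 0.07  ]
 [0.5116 0.2662 0.07  ]
 [0.4844 0.253  0.07  ]]
[ 0.99763689 -0.06797526  0.00999983] w7 [0.48141171 0.30011951 0.112     ] [0.48845204 0.31782819 0.112     ] 68.31901368566955
[[0.5069 0.3435 0.07  ]
 [0.5267 0.3205 0.07  ]
 [0.5298 0.2915 0.07  ]
 [0.5162 0.2646 0.07  ]
 [0.4895 0.2511 0.07  ]]
```

View pics/w8o.png

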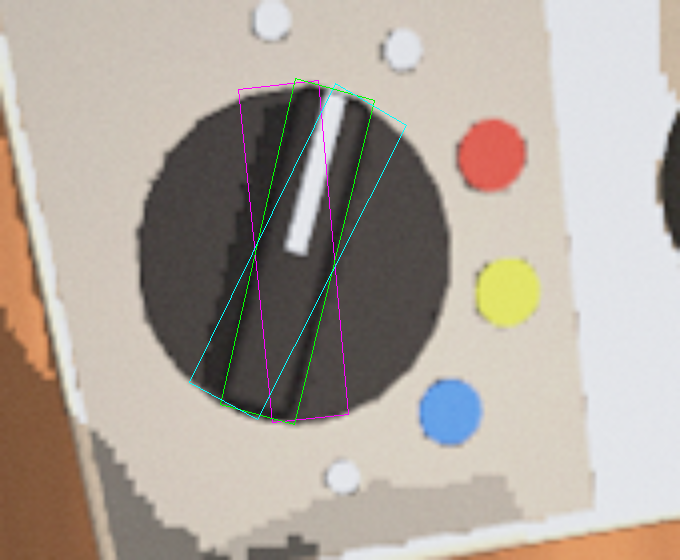

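Emit:
{"op": "jog_arm", "data": {
  "deltas": [
    [[0.002,0.03,0],[0,0,-5],0.5],
    [[0.002,0.03,0],[0,0,-5.4],0.5],
    [[0.0018,0.0315,-0.02],[0,0,-5],0.5],
    [[0,0,-0.04],[0,0,0],0.5],
    [[0,0,-0.04],[0,0,0],0.5]
  ]
}}

```text
clock: 10.83
ee_pos: [0.4859, 0.2987, 0.1785]
tool_rot: [[0.317, 0.948, 0.001], [0.948, -0.317, 0.001], [0.001, 0.001, -1.0]]
contact_force: [1.0, -0.2, -1.1]
grip_width: 0.0424
```

Emit:
{"op": "jog_arm", "data": {
  "deltas": [
    [[0,0,-0.03],[0,0,0],0.5],
    [[0,0,-0.0],[0,0,0],0.5],
    [[0,0,0],[0,0,0],0.5],
    [[0,0,0],[0,0,0],0.5],
    [[0,0,0],[0,0,0],0.5]
  ]
}}

```text
clock: 11.25
ee_pos: [0.4862, 0.2978, 0.1525]
tool_rot: [[0.315, 0.949, 0.003], [0.949, -0.315, 0.002], [0.002, 0.002, -1.0]]
contact_force: [-0.5, 0.2, 0.8]
grip_width: 0.0423
```

```bash
python3 - <<'E'
from h import *
s=status.sense();R=s['tool_rot'];print(s['ee_pos'],np.degrees(np.arctan2(R[1][0],R[0][0])),s['grip_width'],s['contact_force'],s['clock'])
c,im=shot('wrist','w9')
E
```

```text
[0.48623966 0.29777088 0.15252089] 71.6231229998549 0.04232480513734344 [-0.49538059  0.16206446  0.7623922 ] 11.25
```

View pics/w9.png

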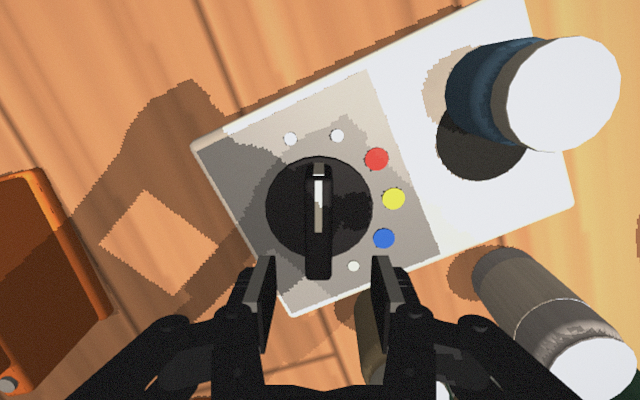

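Emit:
{"op": "jog_arm", "data": {
  "deltas": [
    [[-0.002,0.0005,-0.025],[0,0,0],0.5],
    [[0,0,-0.03],[0,0,0],0.5],
    [[0,0,-0.0145],[0,0,0],0.5],
    [[0,0,0],[0,0,0],0.5],
    [[0,0,0],[0,0,0],0]
  ],
  "grip_force": 50
}}

```text
clock: 11.72
ee_pos: [0.4835, 0.2981, 0.0815]
tool_rot: [[0.314, 0.949, 0.001], [0.949, -0.314, 0.0], [0.0, 0.0, -1.0]]
contact_force: [0.1, -0.0, 0.8]
grip_width: 0.0317
```

Emit:
{"op": "jog_arm", "data": {
  "deltas": [
    [[0,0,0],[0,0,0],0],
    [[0,0,0],[0,0,0],0],
    [[0,0,0],[0,0,0],0],
    [[0,0,0],[0,0,0],0],
    [[0,0,0],[0,0,0],0]
  ]
}}

```text
clock: 12.13
ee_pos: [0.4837, 0.2986, 0.0828]
tool_rot: [[0.314, 0.949, 0.002], [0.949, -0.314, 0.002], [0.002, 0.001, -1.0]]
contact_force: [-4.9, -0.5, 5.9]
grip_width: 0.0153
```

Emit:
{"op": "jog_arm", "data": {
  "deltas": [
    [[0,0,0],[0,0,-5],0],
    [[0,0,0],[0,0,-5],0],
    [[0,0,0],[0,0,-5],0],
    [[0,0,0],[0,0,-5],0],
    [[0,0,0],[0,0,-5],0]
  ]
}}

```text
clock: 12.55
ee_pos: [0.4835, 0.2986, 0.0828]
tool_rot: [[0.689, 0.725, 0.002], [0.725, -0.689, 0.002], [0.002, 0.0, -1.0]]
contact_force: [-6.2, -0.3, 5.5]
grip_width: 0.0151
```

Emit:
{"op": "jog_arm", "data": {
  "deltas": [
    [[0,0,0],[0,0,-6],0],
    [[0,0,0],[0,0,-6],0],
    [[0,0,0],[0,0,-6],0],
    [[0,0,0],[0,0,-5],0],
    [[0,0,0],[0,0,0],0]
  ]
}}

```text
clock: 12.97
ee_pos: [0.4834, 0.2988, 0.0828]
tool_rot: [[0.918, 0.397, 0.001], [0.397, -0.918, 0.002], [0.002, -0.001, -1.0]]
contact_force: [-6.8, 1.6, 7.4]
grip_width: 0.0152
```

```bash
python3 - <<'E'
from h import *
s=status.sense();R=s['tool_rot'];print(s['ee_pos'],np.degrees(np.arctan2(R[1][0],R[0][0])),s['grip_width'],s['contact_force'],s['ft_torque'],s['clock'])
c,im=shot('wrist','w10')
E
```

```text
[0.48337914 0.29875347 0.08279325] 23.364715159850885 0.015239430341041974 [-6.77890964  1.58904483  7.35814675] [0.08046918 1.21269278 0.01577166] 12.9667
```

View pics/w10.png

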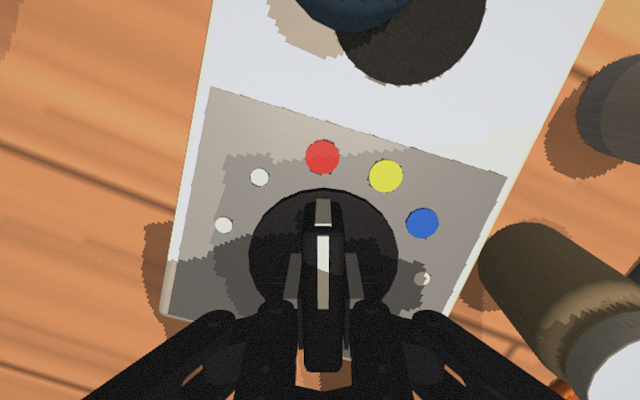

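Emit:
{"op": "jog_arm", "data": {
  "deltas": [
    [[0,0,0],[0,0,0.5],0],
    [[0,0,0],[0,0,0],0.2],
    [[0,0,0],[0,0,0],0.5],
    [[0,0,0],[0,0,0],0.5],
    [[0,0,0],[0,0,0],0.5]
  ]
}}

```text
clock: 13.43
ee_pos: [0.4834, 0.2981, 0.0809]
tool_rot: [[0.912, 0.41, 0.001], [0.41, -0.912, 0.0], [0.001, -0.0, -1.0]]
contact_force: [0.7, 0.9, -0.8]
grip_width: 0.0429
```

Emit:
{"op": "jog_arm", "data": {
  "deltas": [
    [[0,0,0.02],[0,0,0],0.5],
    [[0,0,0.04],[0,0,0],0.5],
    [[0,0,0.04],[0,0,0],0.5],
    [[0,0,0.04],[0,0,0],0.5],
    [[0,0,0.04],[0,0,0],0.5]
  ]
}}

```text
clock: 13.85
ee_pos: [0.4828, 0.2978, 0.2625]
tool_rot: [[0.912, 0.41, 0.0], [0.41, -0.912, 0.0], [0.0, 0.0, -1.0]]
contact_force: [0.4, 0.7, -0.5]
grip_width: 0.0427
```

Emit:
{"op": "jog_arm", "data": {
  "deltas": [
    [[-0.02,-0.01,0.03],[0,0,0],0.5],
    [[-0.02,-0.01,0],[0,0,0],0.5],
    [[-0.02,-0.01,0],[0,0,0],0.5],
    [[0,0,0],[0,0,0],0.5],
    [[0,0,0],[0,0,0],0.5]
  ]
}}

```text
clock: 14.27
ee_pos: [0.4228, 0.2678, 0.291]
tool_rot: [[0.912, 0.41, 0.001], [0.41, -0.912, 0.001], [0.002, -0.0, -1.0]]
contact_force: [0.5, 0.2, 0.8]
grip_width: 0.0429
```

```bash
python3 - <<'E'
from h import *
s=status.sense();R=s['tool_rot'];print(s['ee_pos'],np.degrees(np.arctan2(R[1][0],R[0][0])),s['grip_width'],s['contact_force'],s['clock'])
c,im=shot('wrist','w11')
c,im=shot('scene','s11',(140,150,460,340),2.5)
c,im=shot('side','d11',(270,90,470,340),2.4)
E
```

```text
[0.42277349 0.26777097 0.29102392] 24.19205774269217 0.042869872041801406 [0.54071098 0.1809252  0.76333935] 14.2667
```

View pics/w11.png

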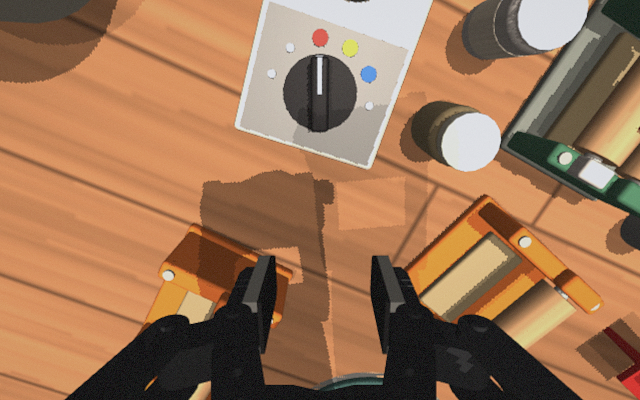

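View pics/s11.png

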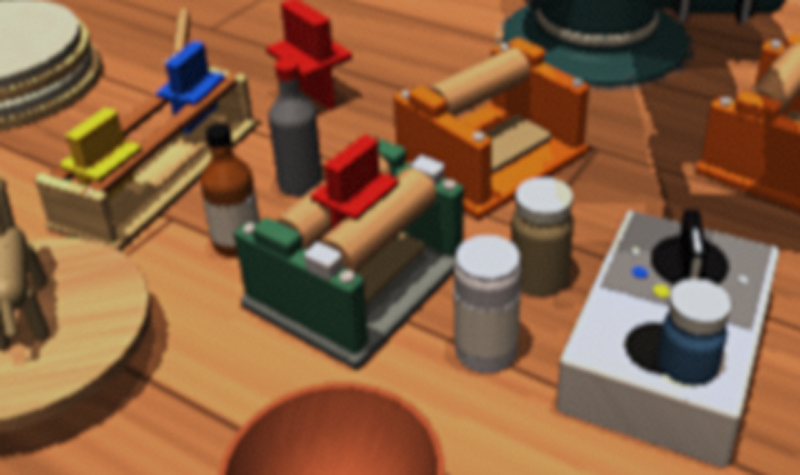

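View pics/d11.png

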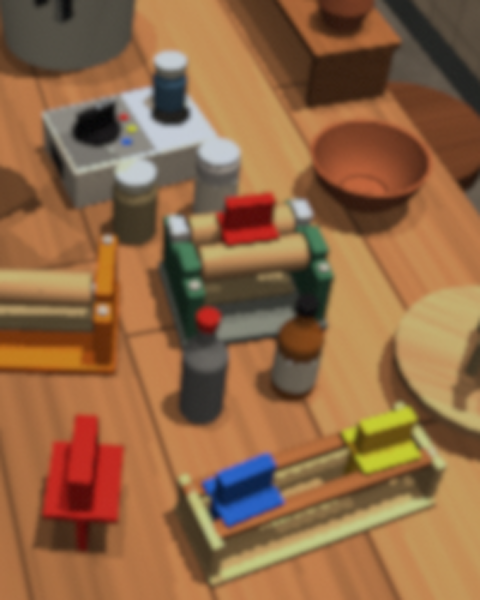

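```bash
python3 - <<'E'
from h import *
s=status.sense();c=cam('wrist',s)
im=cv2.imread('pics/w11_raw.png');cv2.imwrite('pics/w11c.png',cv2.resize(im[10:150,240:400],None,fx=5,fy=4.28 and 5,interpolation=2)[:600])
hsv=cv2.cvtColor(im,cv2.COLOR_BGR2HSV)
sub=(hsv[:,:,2]>170)&(hsv[:,:,1]<60); m=np.zeros(sub.shape,bool); m[52:100,300:340]=sub[52:100,300:340]
ys,xs=np.nonzero(m); W=np.array([ray(c,u,v,.112) for u,v in zip(xs,ys)])[:,:2]
d=np.linalg.svd(W-W.mean(0))[2][0]; print('pointer px',len(xs),xs.min(),xs.max(),ys.min(),ys.max(),W.mean(0),np.degrees(np.arctan2(d[1],d[0])))
D=[(271,73),(290,47),(320,37.5),(350,47.5),(368.5,74),(369,106)]
P=np.array([ray(c,*v,.07)[:2] for v in D])
A=np.c_[2*P,np.ones(6)];x=np.linalg.lstsq(A,(P**2).sum(1),rcond=None)[0];print(x[:2],[np.degrees(np.arctan2(p[1]-x[1],p[0]-x[0])).round(1) for p in P])
print('tip dir',np.degrees(np.arctan2(*(W.mean(0)-x[:2])[::-1])))
E
```

```text
pointer px 296 300 339 52 93 [0.50703596 0.30720753] -156.58265337707135
[0.48379679 0.29712592] [np.float64(92.1), np.float64(57.6), np.float64(23.6), np.float64(-10.5), np.float64(-44.9), np.float64(-79.5)]
tip dir 23.452159600628963
```

View pics/w11c.png

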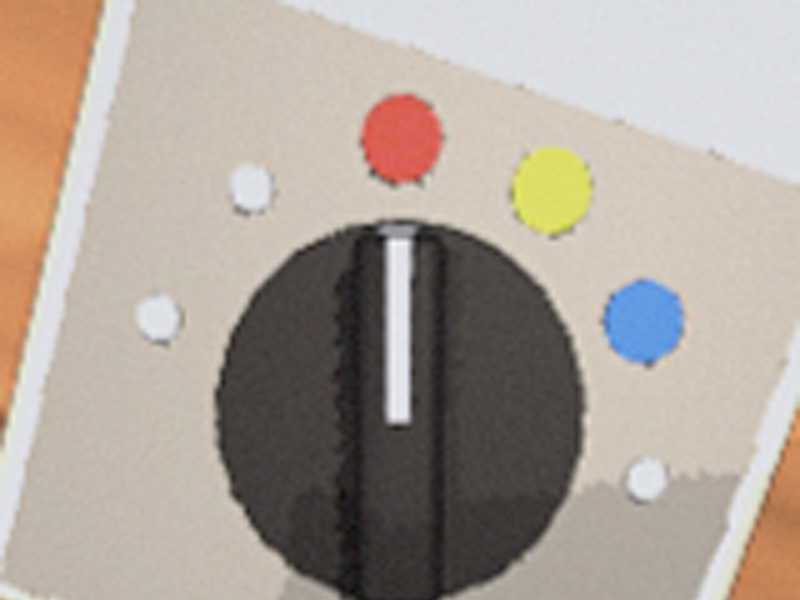

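```bash
python3 - <<'E'
from h import *
th=np.radians(-3.9);u=np.array([np.cos(th),np.sin(th)]);n=np.array([-u[1],u[0]]);o=np.array([.6035,.0035])
outs=[]
for nm,f,(x0,y0,x1,y1) in(('scene','s11',(225,190,345,310)),('side','d11',(320,150,440,270))):
    c=cam(nm);im=cv2.imread(f'pics/{f}_raw.png');k=3.3;I=cv2.resize(im[y0:y1,x0:x1],None,fx=k,fy=k,interpolation=2)
    for L,Wd,z in((.066,.056,.12),(.060,.018,.1695)):
        P=[np.r_[o+i*L/2*u+j*Wd/2*n,z] for i,j in((1,1),(1,-1),(-1,-1),(-1,1))]
        cv2.polylines(I,[((proj(c,P)-[x0,y0])*k).astype(int)],True,(255,255,0),1)
    outs.append(I)
cv2.imwrite('pics/chk.png',np.hstack(outs))
E
```

```text
(no output)
```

View pics/chk.png

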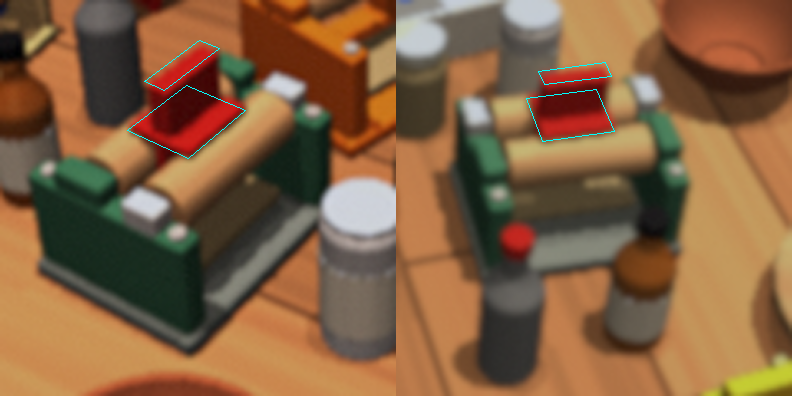

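The seated model matches the gauge in both views, so I'm handing in.

```bash
python3 - <<'E'
from bench import ticket
print(ticket.finish_job())
E
```

```text
the job is handed in; nothing more can be done
None
```

The red 8 mm gauge is standing down between the green sheeter's rollers and the selector dial is on red. I handed the job in at about 14.5 s. No verdict is reported, so the result rests on my own checks below.

- **Which gauge fits:** I measured the roller gap from the wrist camera, at 11.7 to 12.7 mm depending on the view. That takes the 8 mm red gauge but not the 14 mm yellow one. I judged this from the pictures and never tried the yellow or blue gauge in the gap.
- **Red gauge:** I took the smaller red one, from the rack. It went in with no noticeable contact force. After release, a model of a fully seated gauge lined up with the scene and side pictures.
- **Yellow and blue:** both still hang in the rack as they started.
- **Dial:** after I let go, the pointer measured 23.4° against 23.6° for the red dot.
- **Bystanders:** none looked moved in the last pictures. I checked this by eye only. The arm is clear of everything.

One check disagreed with the description. At the start the dial pointer stood at about 0.37 rad, between the first two white dots rather than on one. I therefore turned it until it pointed straight at the red dot, and it stayed there.

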